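Lock the quarter-turn fastener on the dust filter's service panel

ROBOT

A 6-joint arm with a two-finger parallel gripper is mounted at the origin on the work surface. World frame = base frame: x ahead of the robot, y to its left, z up, the work surface at z = 0. Lengths are in mm, angles in rad, forces in N, time in s.
With the tool pointing down it reaches from about 400 to 925 mm from the base axis. Payload 12.5 kg.
Tool frame: the origin (TCP) lies at the very end of the fingers, on their centre line; the grasp point (between the pads) lies 19 mm behind it; x points along the fingers, y is the direction in which the jaws open and shut, and the axes are right-handed (so a half turn about x gives the same grasp; the last joint's range is limited). The gripper opens to 95 mm and grips with 3 to 60 N. Pads are 20 mm wide; open, the fingers measure 119 mm over their backs; the gripper's body (75 mm by 180 mm) begins 59 mm behind the grasp point.
Start: joints at [-1.256, 0.491, 1.559, -0, 1.092, -0.106], TCP at [255.331, -570.487, 191.461] pointing down, gripper open.
Joint ranges: [-3.1, 3.1], [-0.84, 2.19], [0.05, 2.79], [-1.13, 4.28], [0.06, 2.93], [-2.69, 2.69]. Speed limits (rad/s): [2.22, 2.22, 2.79, 3.14, 3.14, 3.14].

INTERFACE

Orientations are given as [roll, pitch, yaw] about the fixed x, y, z axes, in that order (R = Rz(yaw) Ry(pitch) Rx(roll)).
In Python, from cell import env, optics, job gives the robot as it stands.
- The arm moves only by the shell command python3 -m handwheel 'ROWS' [OPENING]. ROWS is JSON, a list of rows, each an object with "travel": the shift along the world's x, y, z in mm, a list of three; "roll": the turn about the world's z in degrees. In form: [{"travel": [dx, dy, dz], "roll": roll}, ...]. A call has 1 to 8 rows; each row is the pose to reach, as a shift and turn from the pose commanded when the call began; what a row does not reach only later rows make up. A row lasts 1/10 s, in which the tool goes at most 50 mm and 8.59 degrees, less where a joint would pass 70% of its speed; a pose out of reach is approached as far as the arm can. A call with a gripper value outside its range is refused whole. OPENING is the closure, from -1 (fully open) to 1 (shut), set as the call begins (- or left out, the last holds). The fingers move at their own pace and stop on an object; the grip force is fixed at half the most. Time passes only in rows, so rows that repeat a pose let the fingers close. It gives the time, the measured TCP pose, the force and the opening at its end, in the units of the state.
- env.state(): the state, without advancing time (a new reading comes with each control period).
- optics.read_camera(name): name is "scene" or "side" or "wrist"; returns the picture (420x560x3 uint8, red, green, blue); there is no depth.
- optics.camera_params(name): a dict with "fx", "fy", "cx", "cy" (pixels), "world_from_camera" (4x4, takes a point from camera to world coordinates). Camera axes: x right, y up, looking along -z (the intrinsics and any distortion apply to the point x, -y, -z); pixel columns grow to the right and rows downward; lengths in mm; the calibration is good to about 2 mm. A picture is of the moment at which its call begins: read the wrist's pose just before it. camera_params takes no time and is no camera call; for the wrist camera it gives the pose at the moment of the call.
- job.job_done(): hands the job in, once; it reports no verdict.
The state is a dict: "t": time; "joints": joint angles; "qvel": joint speeds; "tau": joint torques, N m; "eef_pos": TCP position; "tcp_rot": TCP orientation; "ft_force": force on the tool from outside, world axes, zero at the start; "moment": the same for the moment, N m; "opening": opening from 0.0 (shut) to 1.0 (fully open).
Only numpy, scipy, OpenCV 4.12 (cv2) and the standard library are available. Lean on these libraries where they do the work, as an engineer would, in place of code of your own. Each camera call takes 0.05 s, during which the arm holds its last target.

TASK

The sloping service panel of the workshop's dust filter box has two quarter-turn T-handle fasteners, and one of them still stands out. Turn that one until its blade lines up with the slot below it, push it in fully, then give it a quarter turn clockwise (seen from above the panel) as far as it goes so that it is locked like its neighbour, and let go. Leave the things lying around where they are.

Things in the scene. Friction and masses are not known exactly. Their poses are not given: they have to be found in the camera images.
- handle (a point): centre of the black handle bar (66 long, 14 wide, 28 mm high) of the fastener that stands out. y axis along the bar; z axis along the fastener's axis out of the panel, leaning 30 deg from vertical to the box's front (roughly to the robot). Its blade (44 x 8 x 6 mm) lies parallel to the bar, 48 mm nearer the panel. Bar centre to slot plate face: 54 mm fully out, 30 mm fully in
- slot (a point): centre of the slot, on the outer face of the 96 mm square aluminium plate under this fastener, left or right on the panel. y axis along the slot, z out of the panel along the fastener's axis, x up the slope. The slot is 50 x 13 mm, the plate 8 mm thick; the blade enters only within about 6 deg (0.1 rad) of the slot's direction
- locked_handle (a point): centre of the handle bar of the other fastener, the same part already pushed in and locked (bar across its slot, up and down the slope), 160 mm from the first along the panel; it does not move. y axis along its slot, x along its bar, z out of the panel
- fastener_push (a joint): how far the fastener is pushed in, m: 0 fully out (blade 3 mm clear of the plate), 0.024 fully in (firm stop). Turns under the plate from 0.017 on. Stays where it is left; sliding takes about 5 N
- fastener_turn (a joint): turn of the fastener, rad, growing clockwise seen from outside the panel: 0 bar and blade along the slot (will enter), 1.57 quarter turn, firm stop (locked once in). Range -0.3 to 1.57; stays where it is left, takes about 0.06 N m. Starts between 0.45 and 1.25, fully out
- jar_mid (a point): closed glass jar with a metal lid, 72 mm across, 95 mm tall, on the bench near the right front corner of the filter box; point at its centre. Bystander
- carton_mid (a point): small cardboard carton 60 x 110 x 30 mm on the flat wooden top at the rear of the filter box; point at its centre. Bystander
- glue_mid (a point): standing glue bottle, 60 mm across, 170 mm tall, on the bench to the left (+y side) of the filter box; point at its centre. Bystander
- cup_mid (a point): pencil cup, 84 mm across, 100 mm tall, pencils reaching 180 mm, on the bench to the right (-y side) of the filter box; point at half the cup's height. Bystander
- knife_mid (a point): putty knife lying flat on the bench in front of the filter box, 208 mm long, at most 20 mm high; point 10 mm up, close to the handle's front end. Bystander
- notebooks_mid (a point): stack of notebooks 130 x 180 x 30 mm on the bench at the front right; point at its centre. Bystander

How it is judged (in metres and radians):
On the way:
1. the fastener's blade has been pushed through the slot (in by more than 14 mm) (value of joint fastener_push above 0.014 m and value of joint fastener_turn below 0.5 rad), for 0.1 s.
At the end, for the whole second after the job is handed in: the fastener is in (by more than 16 mm of 24 mm), turned clockwise to within 15 degrees of its stop at a quarter turn from the slot, released and still (value of joint fastener_push above 0.016 m and value of joint fastener_turn above 1.31 rad and velocity of joint fastener_turn between -0.05 and 0.05 rad/s and velocity of joint fastener_push between -0.005 and 0.005 m/s); the robot touches nothing.
It fails at once if a bystander was moved by more than 40 mm (distance of any of jar_mid, carton_mid, glue_mid, cup_mid, knife_mid, notebooks_mid from where it was at the start of the episode above 0.04 m).
It also fails if it takes over 38 s, if anything falls off the work surface, if the arm or the gripper's body presses on something with over 40 N, if the wrist force passes 120 N, or if a joint passes its speed limit or range.

## Working session

There is one attempt and no reset: what is moved stays moved. The work goes in short steps, Python scripts to look and compute and a shell command to move; the robot and the scene stay as the last step left them, time stands still between calls to the robot, and variables do not carry over. Pictures are saved under pics/ and viewed, and the job is handed in when it is done.

```bash
ls; mkdir -p pics; python3 - <<'E'
from cell import env,optics,job
import cv2
print(env.state())
for n in("scene","side","wrist"):
    p=optics.camera_params(n);print(n,p)
    cv2.imwrite(f"pics/{n}0.png",optics.read_camera(n)[:,:,::-1])
E
```

```text
pics
{'t': 0.0, 'joints': array([-1.25558678e+00,  4.91526727e-01,  1.55944645e+00,  5.15114960e-05,
        1.09175086e+00, -1.05593542e-01]), 'qvel': array([ 0.00094913,  0.00048576,  0.00041088,  0.00010357, -0.00107714,
       -0.00086735]), 'tau': array([ 1.18099433e-03, -6.12645435e+01, -2.58179533e+01,  6.93037058e-02,
        4.82398644e-02, -1.42106110e-04]), 'eef_pos': array([ 255.25753642, -570.19008272,  190.88320968]), 'tcp_rot': array([-1.71674853,  1.56966401,  1.84562344]), 'ft_force': array([-0.47169026,  0.29913138,  0.97318198]), 'moment': array([ 0.05285559, -0.01138867, -0.01761307]), 'opening': 1.000205995057718}
scene {'fx': 472.01603355985674, 'fy': 472.01603355985674, 'cx': 269.30521352498727, 'cy': 200.2586444455853, 'world_from_camera': array([[-5.91460574e-01, -6.86171357e-01,  4.23489383e-01,
         1.25776912e+03],
       [ 8.06323248e-01, -5.00610495e-01,  3.15011034e-01,
         4.35896668e+02],
       [-4.14831875e-03,  5.27785942e-01,  8.49367289e-01,
         1.46272694e+03],
       [ 0.00000000e+00,  0.00000000e+00,  0.00000000e+00,
         1.0
[... 256 characters left out ...]
5.54339929e-01,  6.85086000e-01,
         8.29006224e+02],
       [ 7.23645596e-03,  7.74918181e-01,  6.32020131e-01,
         9.36921763e+02],
       [ 0.00000000e+00,  0.00000000e+00,  0.00000000e+00,
         1.00000000e+00]])}
wrist {'fx': 336.5902464595474, 'fy': 336.5902464595474, 'cx': 279.5383522714674, 'cy': 211.4963186457832, 'world_from_camera': array([[ 4.09006791e-01,  8.82276346e-01,  2.33027668e-01,
         3.20713041e+02],
       [-9.12531293e-01,  3.95527187e-01,  1.04138769e-01,
        -5.41122095e+02],
       [-2.89604986e-04, -2.55238503e-01,  9.66878081e-01,
         3.83433434e+02],
       [ 0.00000000e+00,  0.00000000e+00,  0.00000000e+00,
         1.00000000e+00]])}
```

View pics/scene0.png

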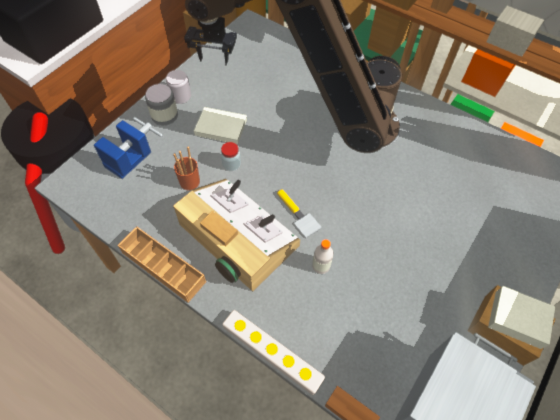

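View pics/side0.png

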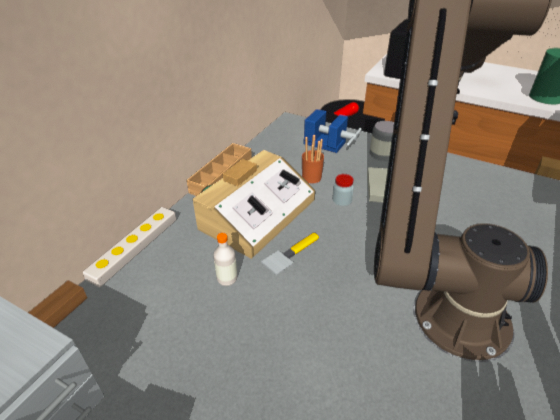

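View pics/wrist0.png

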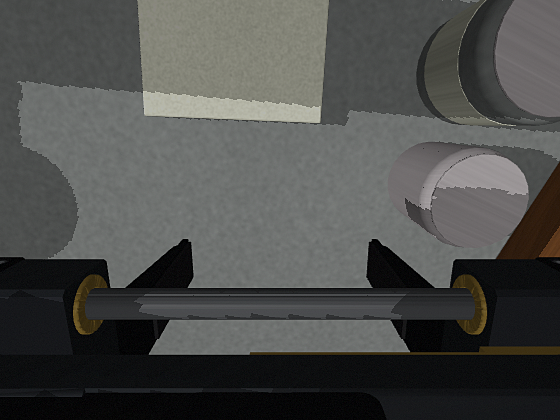

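```bash
python3 - <<'E'
import cv2
a=cv2.imread("pics/scene0.png")[165:295,165:345];cv2.imwrite("pics/sc.png",cv2.resize(a,None,fx=4.4,fy=4.4,interpolation=cv2.INTER_CUBIC))
a=cv2.imread("pics/side0.png")[140:260,185:335];cv2.imwrite("pics/sd.png",cv2.resize(a,None,fx=5,fy=5,interpolation=cv2.INTER_CUBIC))
E
```

```text
(no output)
```

View pics/sc.png

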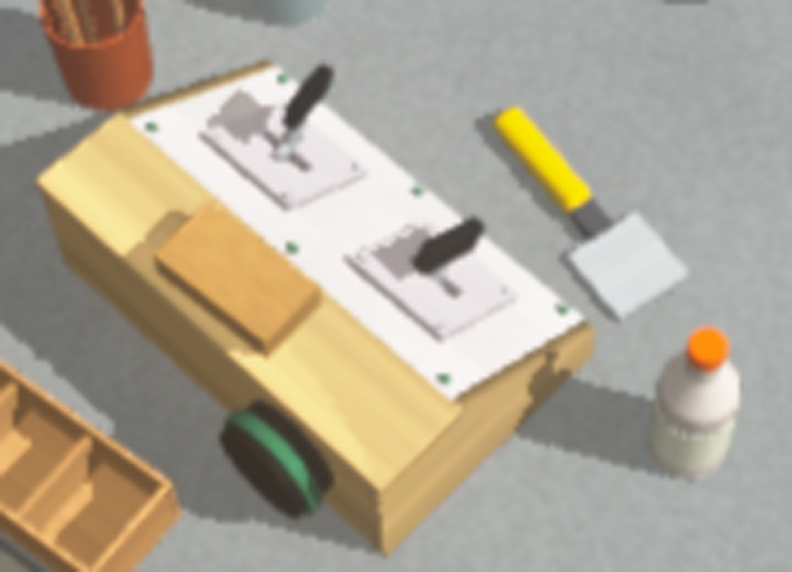

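View pics/sd.png

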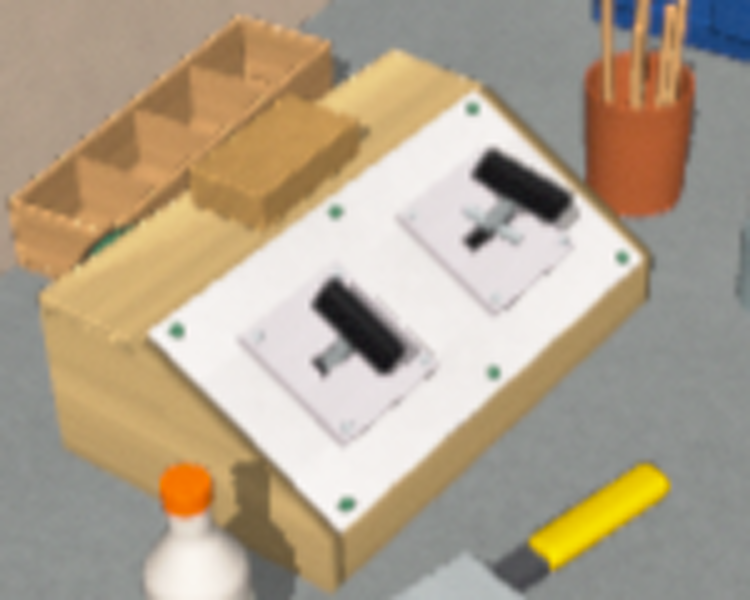

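```bash
cat > h.py <<'E'
import numpy as np,cv2
from cell import env,optics,job
def PM(n):
    p=optics.camera_params(n);T=np.array(p["world_from_camera"])
    K=np.array([[p["fx"],0,p["cx"]],[0,p["fy"],p["cy"]],[0,0,1]])
    W=np.linalg.inv(T)[:3];return K@np.diag([1,-1,-1])@W
def tri(P1,a,P2,b):
    X=cv2.triangulatePoints(P1,P2,np.array(a,float).T,np.array(b,float).T);return (X[:3]/X[3]).T
def proj(P,X):
    q=np.c_[X,np.ones(len(X))]@P.T;return q[:,:2]/q[:,2:]
def sc(a):return (np.array(a,float)+.5)/4.4-.5+165
def sd(a):return (np.array(a,float)+.5)/5-.5+[185,140]
E
python3 - <<'E'
from h import *
np.set_printoptions(precision=1,suppress=True)
S=[(443,378),(291,247),(151,127),(561,309),(416,190),(281,78),  (442,340),(516,297), (322,72),(291,118)]
D=[(177,331),(336,211),(473,108),(347,504),(494,372),(622,258), (240,340),(343,443), (560,208),(490,165)]
P1,P2=PM("scene"),PM("side")
X=tri(P1,sc(S),P2,sd(D));print(X)
print(np.abs(proj(P1,X)-sc(S)).max(1),np.abs(proj(P2,X)-sd(D)).max(1))
B=X[:6];c=B.mean(0);u,s,v=np.linalg.svd(B-c);print(c,s,v)
print('tilt',np.degrees(np.arccos(abs(v[2,2]))))
E
```

```text
[[ 747.5   38.9  125.6]
 [ 728.  -115.2  126.3]
 [ 708.7 -267.9  126.4]
 [ 618.6   54.8   50.6]
 [ 599.3  -98.5   50.9]
 [ 579.3 -251.8   51.3]
 [ 718.2   15.9  112.8]
 [ 638.5   26.2   69.2]
 [ 596.  -188.9  130.6]
 [ 648.3 -177.7  149.5]]
[0.1 0.2 0.3 0.2 0.2 0.1 0.3 0.2 0.6 0.9] [0.2 0.2 0.3 0.2 0.2 0.1 0.3 0.3 0.6 0.9]
[ 663.5 -106.6   88.5] [309.2 183.9   0.3] [[-0.1 -1.   0. ]
 [ 0.9 -0.1  0.5]
 [-0.5  0.1  0.9]]
tilt 30.03136878905119
```

```bash
cat >> h.py <<'E'
B=np.array([[747.5,38.9,125.6],[728,-115.2,126.3],[708.7,-267.9,126.4],[618.6,54.8,50.6],[599.3,-98.5,50.9],[579.3,-251.8,51.3]])
C=B.mean(0);Y=B[[0,3]].mean(0)-B[[2,5]].mean(0);Y/=np.linalg.norm(Y)
U=B[:3].mean(0)-B[3:].mean(0);Z=np.cross(U,Y);Z/=np.linalg.norm(Z);X_=np.cross(Y,Z)
R=np.c_[X_,Y,Z]
E
python3 - <<'E'
from h import *
np.set_printoptions(precision=2,suppress=True)
print(R)
print((np.array([[718.2,15.9,112.8],[638.5,26.2,69.2],[596,-188.9,130.6],[648.3,-177.7,149.5]])-C)@R)
print((B-C)@R)
# draw models
s=C-80*Y+0*X_
for n,f,(x0,y0,x1,y1) in(("scene",4.4,(165,165,345,295)),("side",5,(185,140,335,260))):
    a=cv2.imread(f"pics/{n}0.png")[y0:y1,x0:x1];a=cv2.resize(a,None,fx=f,fy=f,interpolation=cv2.INTER_CUBIC)
    P=PM(n)
    def ln(pts,col):
        q=(proj(P,C+np.array(pts,float)@R.T)-[x0,y0]+.5)*f-.5
        cv2.polylines(a,[np.round(q).astype(int)],True,col,1)
    for k in(-80,80):
        ln([(a_*48,k+b*48,8) for a_,b in((-1,-1),(1,-1),(1,1),(-1,1))],(0,0,255))
        ln([(a_*6.5,k+b*25,8) for a_,b in((-1,-1),(1,-1),(1,1),(-1,1))],(0,255,0))
    ln([(-33,73,52),(33,73,52),(33,87,52),(-33,87,52)],(255,0,0))
    for t,col in((0.6,(0,255,255)),(0.9,(255,0,255)),(1.2,(255,255,0))):
        d=np.array([np.sin(t),np.cos(t)]);e=np.array([d[1],-d[0]])
        ln([(*(i*33*d+j*7*e+[0,-80]),76) for i,j in((-1,-1),(1,-1),(1,1),(-1,1))],col)
    cv2.imwrite(f"pics/m_{n}.png",a)
E
```

```text
[[ 0.86  0.13 -0.5 ]
 [-0.11  0.99  0.07]
 [ 0.5  -0.    0.87]]
[[ 45.83 128.38   1.91]
 [-45.56 128.63   4.39]
 [-28.08 -90.26  64.59]
 [ 25.1  -72.59  55.73]]
[[  74.92  154.86   -0.04]
 [  75.18   -0.47    0.18]
 [  75.17 -154.38   -0.13]
 [ -75.06  154.54    0.03]
 [ -74.91    0.03   -0.14]
 [ -75.31 -154.57    0.12]]
```

View pics/m_scene.png

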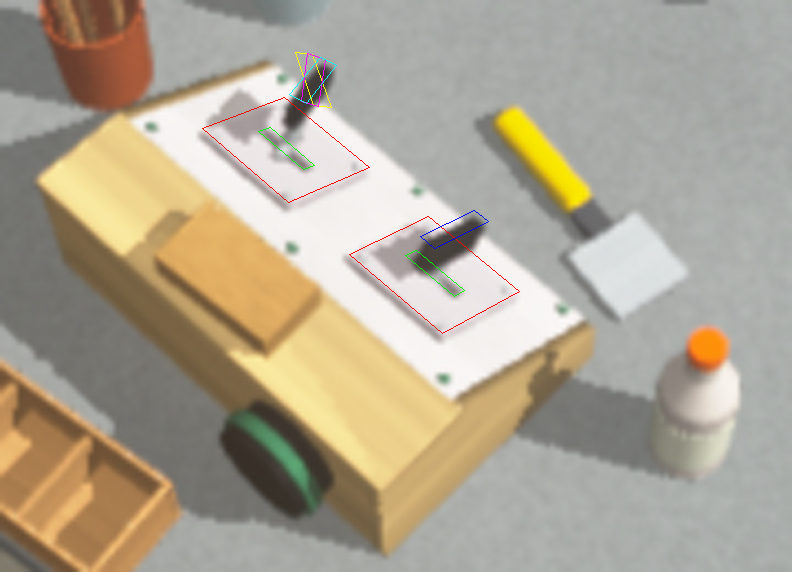

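View pics/m_side.png

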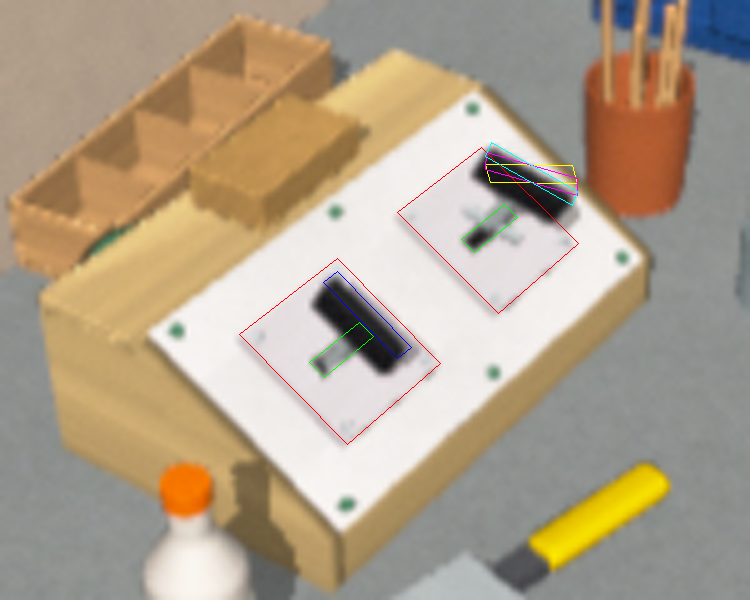

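```bash
cat >> h.py <<'E'
def overlay(n,img,f,box,F,ts,h=54,out="x.png"):
    x0,y0,x1,y1=box
    a=img[y0:y1,x0:x1];a=cv2.resize(a,None,fx=f,fy=f,interpolation=cv2.INTER_CUBIC)
    P=PM(n) if isinstance(n,str) else n
    def ln(pts,col):
        q=(proj(P,C+np.array(pts,float)@R.T)-[x0,y0]+.5)*f-.5
        cv2.polylines(a,[np.round(q).astype(int)],True,col,1)
    sq=((-1,-1),(1,-1),(1,1),(-1,1))
    for k in(-80,80):
        ln([(a_*48,k+b*48,F) for a_,b in sq],(0,0,255))
        ln([(a_*6.5,k+b*25,F) for a_,b in sq],(0,255,0))
    ln([(-33,73,F+44),(33,73,F+44),(33,87,F+44),(-33,87,F+44)],(255,0,0))
    for t,col in zip(ts,((0,255,255),(255,0,255),(255,255,0))):
        d=np.array([np.sin(t),np.cos(t)]);e=np.array([d[1],-d[0]])
        for z in(F+h+14,F+h-14):ln([(*(i*33*d+j*7*e+[0,-80]),z) for i,j in sq],col)
    cv2.imwrite(out,a)
E
python3 - <<'E'
from h import *
for n,f,b in(("scene",7,(200,165,310,250)),("side",7,(220,155,320,240))):
    overlay(n,cv2.imread(f"pics/{n}0.png"),f,b,1.5,(0.5,),out=f"pics/m2_{n}.png")
s=env.state();from scipy.spatial.transform import Rotation as Q
print(Q.from_euler('xyz',s['tcp_rot']).as_matrix().round(3))
E
```

```text
[[-0.     0.408 -0.913]
 [ 0.001 -0.913 -0.408]
 [-1.    -0.001 -0.   ]]
```

View pics/m2_scene.png

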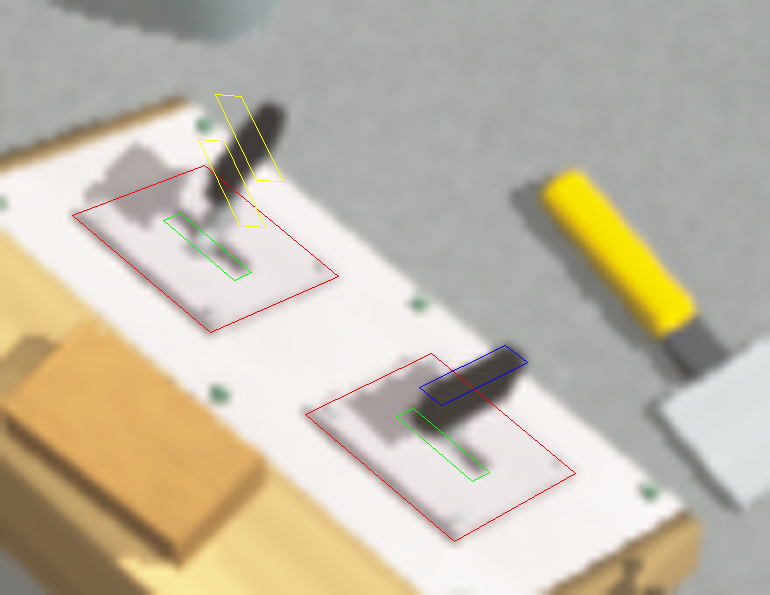

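View pics/m2_side.png

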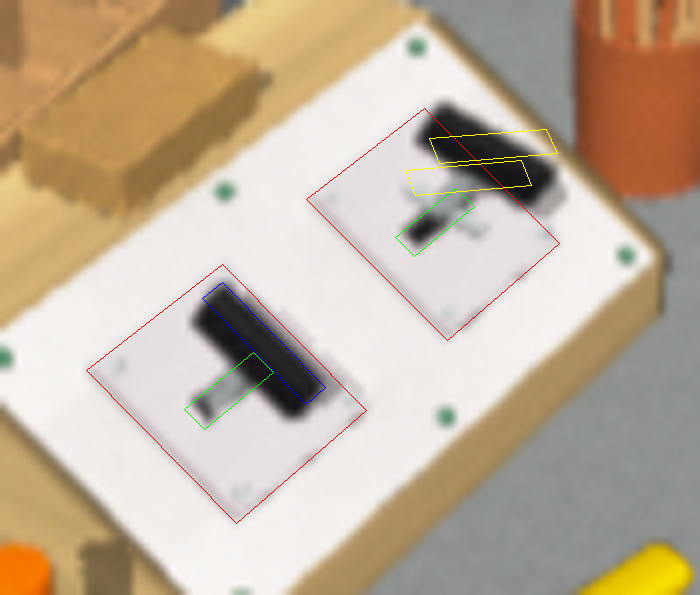

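```bash
python3 - <<'E'
from h import *
for n,f,b in(("scene",7,(200,165,310,250)),("side",7,(220,155,320,240))):
    overlay(n,cv2.imread(f"pics/{n}0.png"),f,b,-2,(1.1,1.25),h=52,out=f"pics/m3_{n}.png")
E
```

```text
(no output)
```

View pics/m3_scene.png

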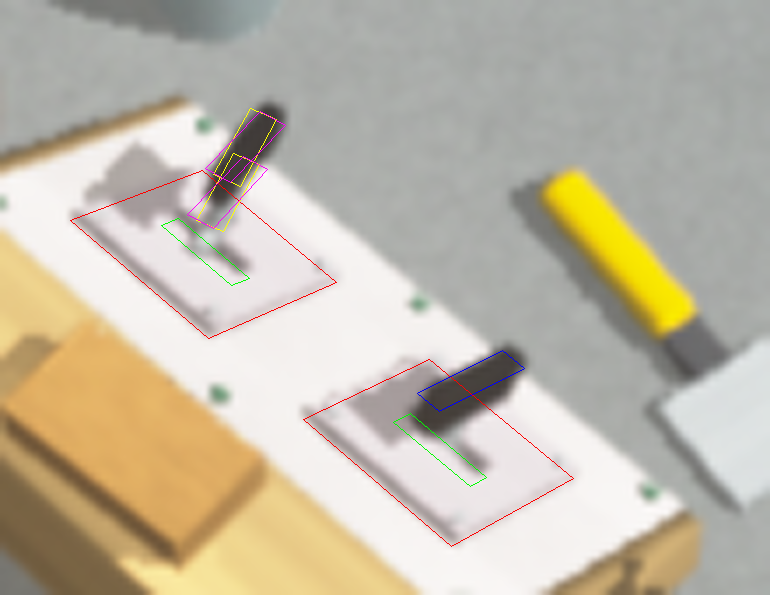

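View pics/m3_side.png

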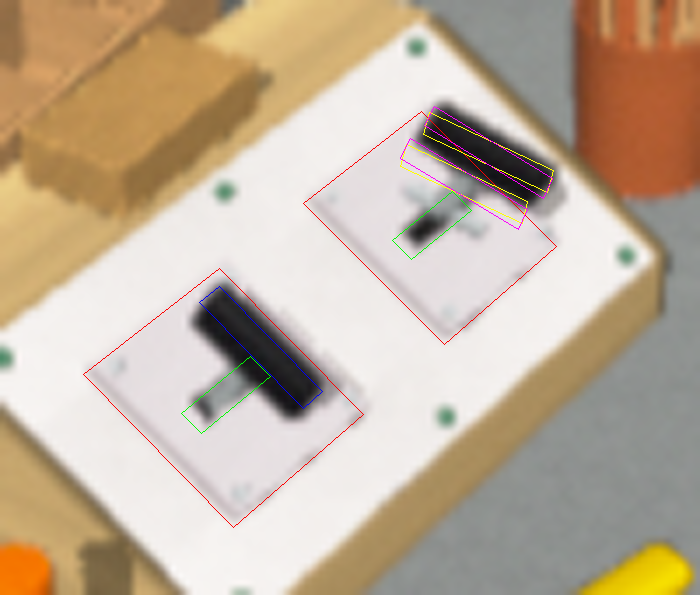

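```bash
python3 -m handwheel '[{"travel":[30,32,20],"roll":0},{"travel":[60,64,40],"roll":0},{"travel":[92,98,55],"roll":0},{"travel":[124,132,65],"roll":0},{"travel":[156,166,70],"roll":0},{"travel":[190,200,75],"roll":0},{"travel":[222,235,75],"roll":0},{"travel":[255,270,75],"roll":0}]' 0.07
python3 -m handwheel '[{"travel":[32,34,0],"roll":0},{"travel":[64,68,0],"roll":0},{"travel":[90,94,0],"roll":0},{"travel":[110,112,0],"roll":0},{"travel":[115,118,0],"roll":0},{"travel":[115,118,0],"roll":0}]'
python3 - <<'E'
from h import *
np.set_printoptions(precision=1,suppress=True)
P=PM("wrist");a=optics.read_camera("wrist")[:,:,::-1].copy();np.save("P1.npy",P)
cv2.imwrite("pics/w1.png",a);overlay(P,a,1.4,(0,0,560,420),0,(1.0,1.1),out="pics/w1m.png")
print(env.state()["eef_pos"],C-80*Y+54*Z,proj(P,[C-80*Y+54*Z]))
E
```

```text
t: 0.95
eef_pos: [511.3, -298.8, 266.6]
tcp_rot: [1.661, 1.571, -1.06]
ft_force: [-0.3, -0.6, -0.5]
opening: 0.474
t: 1.55
eef_pos: [625.4, -181.8, 265.9]
tcp_rot: [-0.605, 1.57, 2.959]
ft_force: [-0.2, 0.3, -0.4]
opening: 0.464
[ 624.9 -182.7  266.1] [ 626.7 -182.4  135.5] [[280.5 197.1]]
```

View pics/w1m.png

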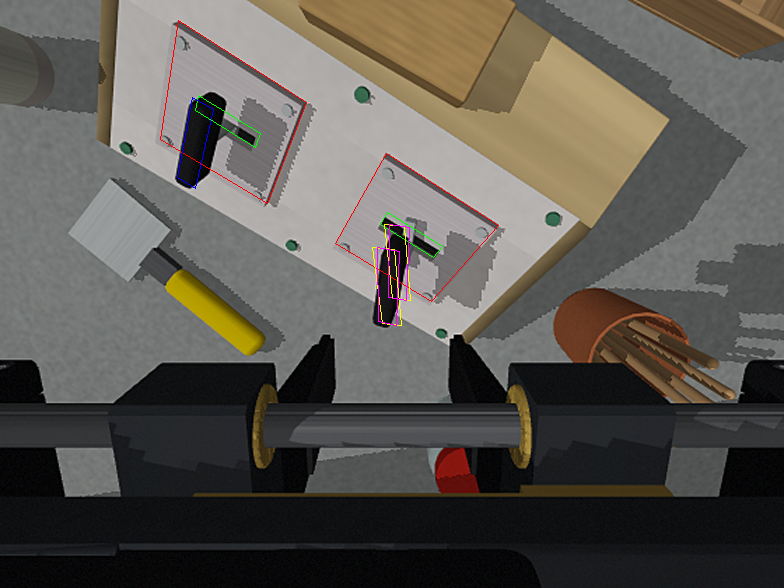

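View pics/w1.png

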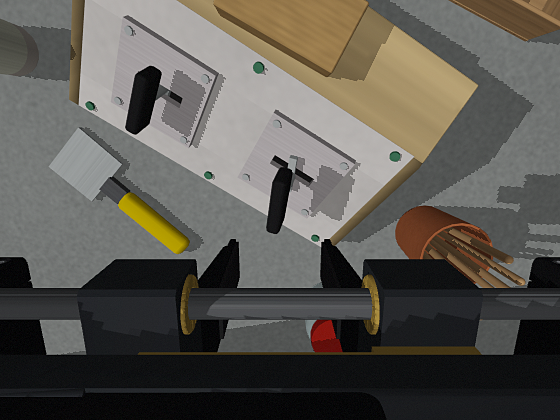

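```bash
python3 - <<'E'
from h import *
P=np.load("P1.npy");a=cv2.imread("pics/w1.png")
overlay(P,a,5,(225,95,365,215),0,(),out="pics/w1b.png")
overlay(P,a,5,(225,115,365,235),0,(1.2,1.25),out="pics/w1c.png")
E
```

```text
(no output)
```

View pics/w1b.png

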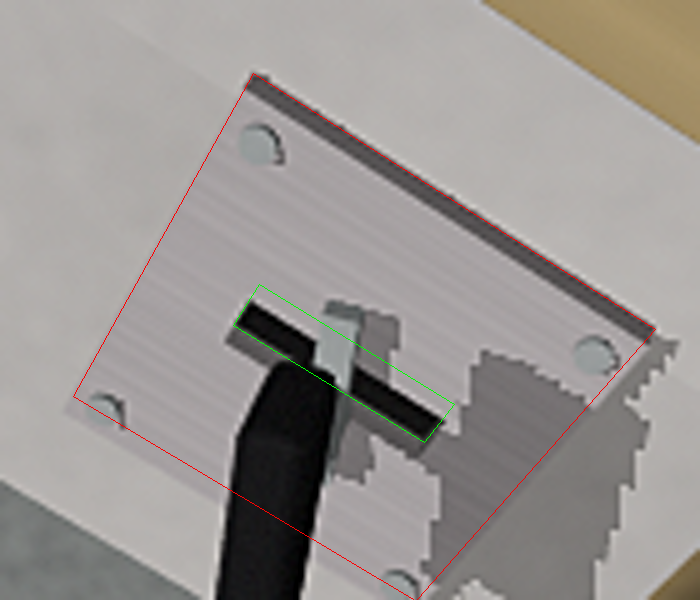

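View pics/w1c.png

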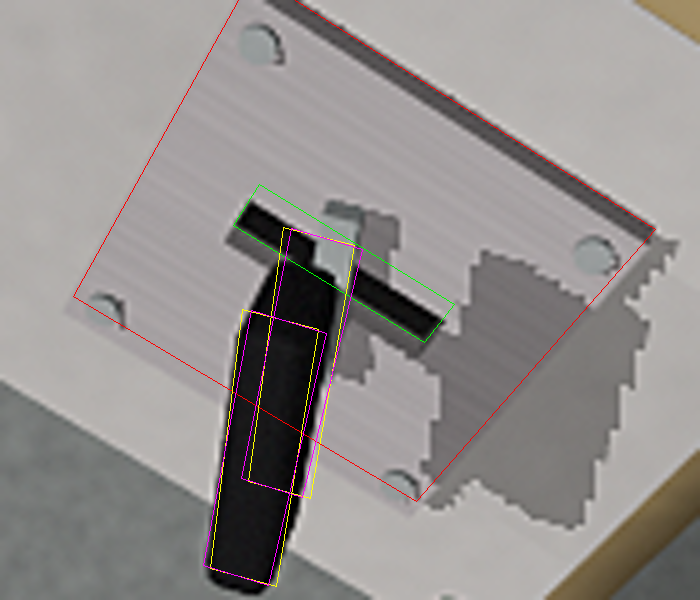

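```bash
python3 - <<'E'
from h import *
P=np.load("P1.npy");a=cv2.imread("pics/w1.png")
overlay(P,a,5,(225,115,365,235),8,(1.15,1.2),out="pics/w1d.png")
overlay(P,a,5,(85,10,225,130),8,(),out="pics/w1e.png")
overlay("side",cv2.imread("pics/side0.png"),7,(220,155,320,240),8,(1.2,),out=f"pics/m4.png")
E
```

```text
(no output)
```

View pics/w1d.png

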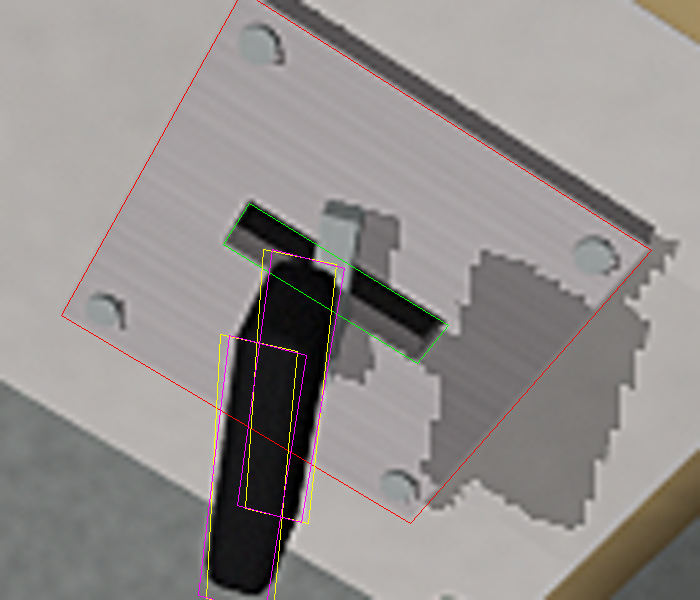

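View pics/w1e.png

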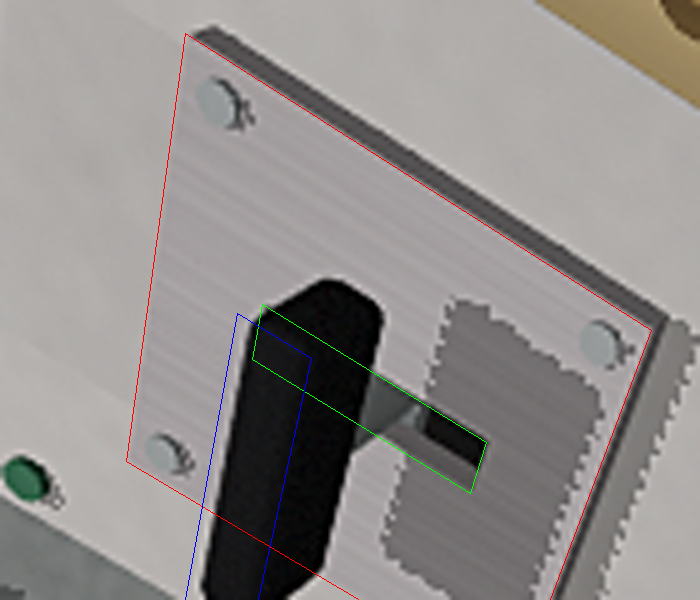

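View pics/m4.png

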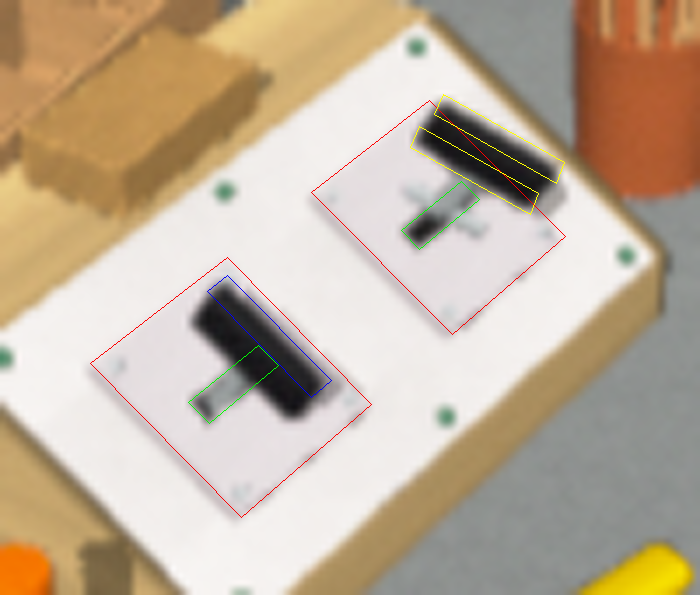

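```bash
python3 -m handwheel '[{"travel":[-1,0,-35],"roll":-3},{"travel":[-2,0,-70],"roll":-5},{"travel":[-2,0,-100],"roll":-5},{"travel":[-2,0,-125],"roll":-5},{"travel":[-2,0,-138],"roll":-5},{"travel":[-2,0,-138],"roll":-5}]'
python3 - <<'E'
from h import *
cv2.imwrite("pics/w2.png",optics.read_camera("wrist")[:,:,::-1])
a=optics.read_camera("side")[:,:,::-1];cv2.imwrite("pics/d2.png",cv2.resize(a[100:280,180:420],None,fx=3.3,fy=3.3))
E
```

```text
t: 2.2
eef_pos: [622.2, -183.3, 127.3]
tcp_rot: [-0.645, 1.568, 2.829]
ft_force: [-0.5, -0.2, 0.2]
opening: 0.466
```

View pics/w2.png

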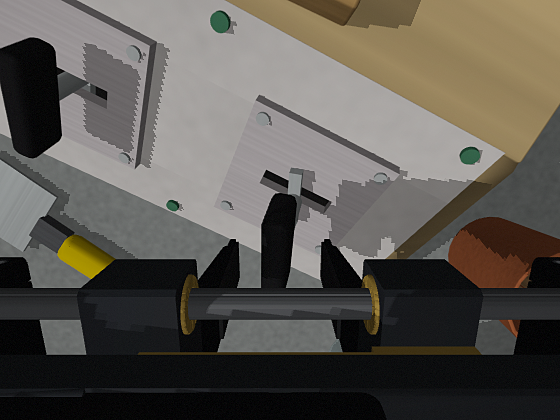

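View pics/d2.png

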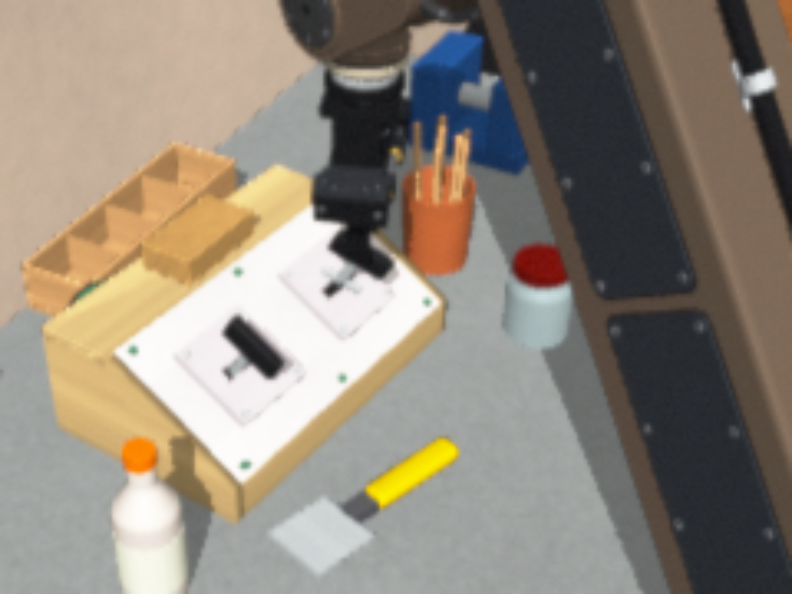

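The bar (col ≈ 278, rows 195–290) is centred between the fingers (cols 237 and 325). I'll close on it.

```bash
python3 -m handwheel '[{"travel":[0,0,0],"roll":0},{"travel":[0,0,0],"roll":0},{"travel":[0,0,0],"roll":0},{"travel":[0,0,0],"roll":0},{"travel":[0,0,0],"roll":0},{"travel":[0,0,0],"roll":0}]' 1
```

```text
t: 2.9
eef_pos: [622.9, -180.8, 128.5]
tcp_rot: [-1.415, 1.568, 2.06]
ft_force: [-1.8, 9.1, 3.2]
opening: 0.145
```

```bash
python3 -m handwheel '[{"travel":[0,2,0],"roll":8},{"travel":[0,2,0],"roll":16},{"travel":[0,2,0],"roll":24},{"travel":[0,2,0],"roll":32},{"travel":[0,2,0],"roll":40},{"travel":[0,2,0],"roll":48},{"travel":[0,2,0],"roll":56},{"travel":[0,2,0],"roll":63}]'
python3 -m handwheel '[{"travel":[0,0,0],"roll":0},{"travel":[0,0,0],"roll":0}]'
python3 - <<'E'
from h import *
from scipy.spatial.transform import Rotation as Q
s=env.state();M=Q.from_euler('xyz',s['tcp_rot']).as_matrix()
print(s['eef_pos'],M.round(3)[:,1],np.degrees(np.arctan2(M[1,1],M[0,1])), 'slot yaw',np.degrees(np.arctan2(Y[1],Y[0])),s['ft_force'],s['moment'])
np.save("P3.npy",PM("wrist"))
a=optics.read_camera("wrist")[:,:,::-1];cv2.imwrite("pics/w3.png",a)
a=optics.read_camera("side")[:,:,::-1];cv2.imwrite("pics/d3.png",cv2.resize(a[140:240,210:330],None,fx=6,fy=6))
a=optics.read_camera("scene")[:,:,::-1];cv2.imwrite("pics/s3.png",cv2.resize(a[140:260,180:320],None,fx=5,fy=5))
E
```

```text
t: 3.7
eef_pos: [623.7, -180.5, 129.4]
tcp_rot: [1.278, 1.569, -0.425]
ft_force: [-1.7, 0.8, 10.7]
opening: 0.03
t: 3.9
eef_pos: [624.1, -180.6, 130.0]
tcp_rot: [1.392, 1.568, -0.316]
ft_force: [-2.2, 0.7, 9.5]
opening: 0.005
[ 624.11108322 -180.58161026  129.95672449] [ 0.991 -0.137  0.003] -7.871416730026385 slot yaw 82.7439643046292 [-2.15125082  0.71722776  9.48638507] [ 0.22365186  0.05082178 -0.06632614]
```

View pics/w3.png

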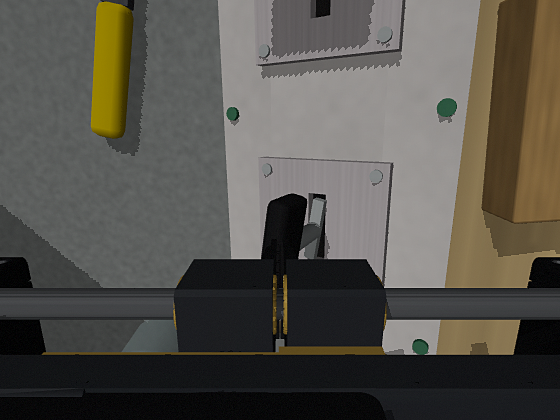

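View pics/d3.png

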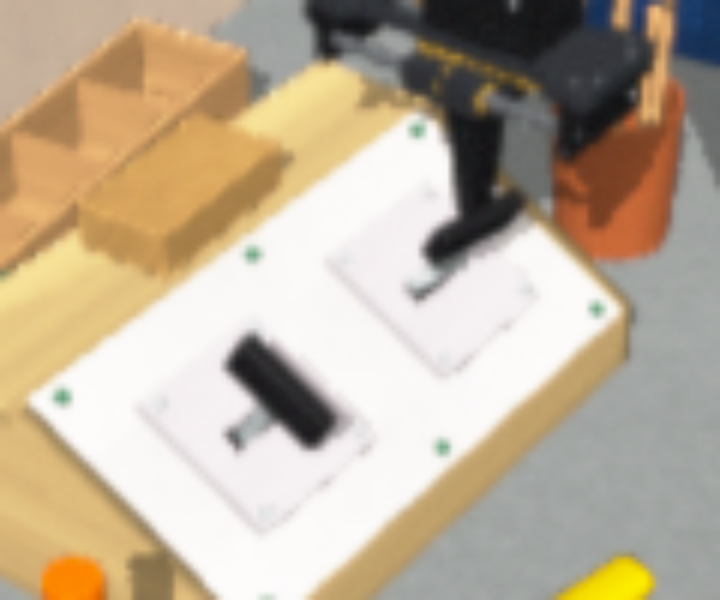

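View pics/s3.png

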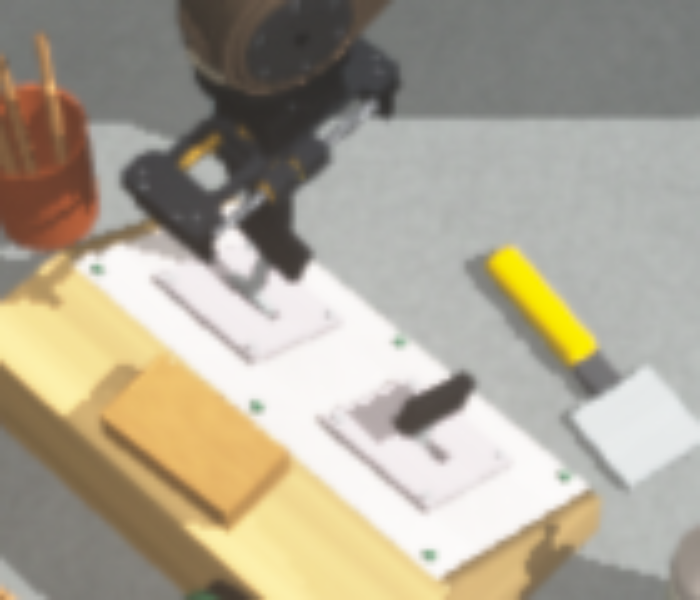

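```bash
python3 - <<'E'
from h import *
P=np.load("P3.npy");a=cv2.imread("pics/w3.png")
overlay(P,a,5,(220,150,360,270),8,(0.1,),h=54,out="pics/w3a.png")
overlay(P,a,5,(220,150,360,270),8,(0.1,),h=38,out="pics/w3b.png")
E
```

View pics/w3a.png

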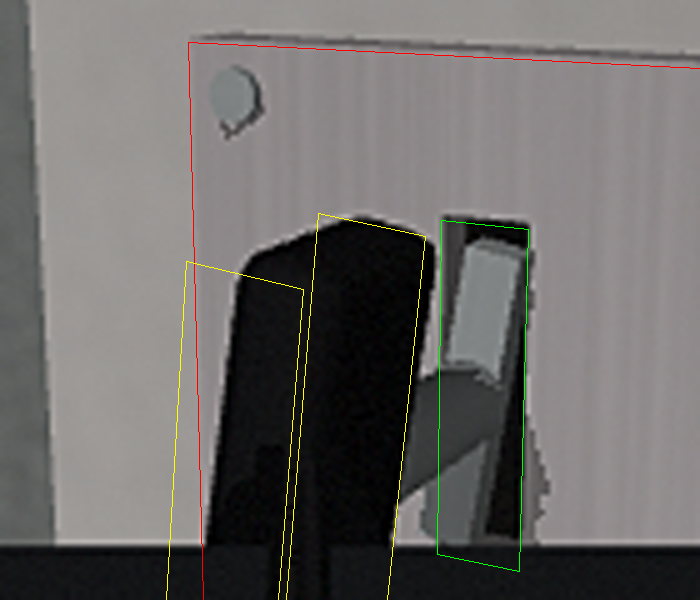

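View pics/w3b.png

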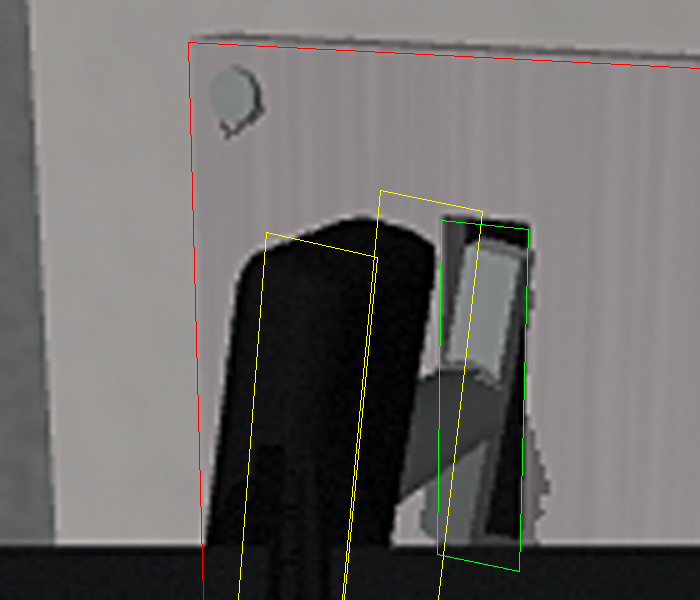

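```bash
python3 - <<'E'
from h import *
P=PM("side");e=env.state()['eef_pos']
q=(proj(P,[e,e+[0,0,20],e+[0,0,40]])-[210,140]+.5)*6-.5;print(q)
a=cv2.imread("pics/d3.png")
q2=(proj(PM("scene"),[e,e+[0,0,20],e+[0,0,40]])-[180,140]+.5)*5-.5;b=cv2.imread("pics/s3.png")
for im,qq in((a,q),(b,q2)):
    for p in qq:cv2.circle(im,tuple(np.round(p).astype(int)),2,(0,0,255),-1)
cv2.imwrite("pics/d3m.png",np.hstack([a[100:400,250:620],b[150:450,80:450]]))
E
```

```text
[[473.50848628 241.12855096]
 [473.93256968 211.41927457]
 [474.36450087 181.16021868]]
```

View pics/d3m.png

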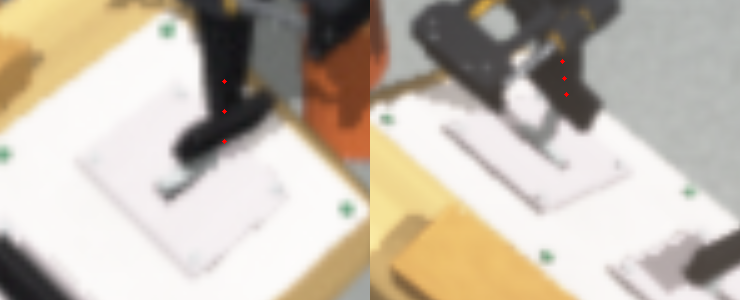

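```bash
python3 -m handwheel '[{"travel":[0,0,0],"roll":0},{"travel":[0,0,0],"roll":0},{"travel":[0,0,0],"roll":0}]' 0.1
python3 - <<'E'
from h import *
np.save("P4.npy",PM("wrist"))
a=optics.read_camera("wrist")[:,:,::-1].copy();cv2.imwrite("pics/w4.png",a)
overlay(np.load("P4.npy"),a,5,(220,150,360,270),8,(0.15,),h=51,out="pics/w4a.png")
E
```

```text
t: 4.35
eef_pos: [623.2, -180.4, 128.4]
tcp_rot: [-1.561, 1.571, 3.014]
ft_force: [-0.6, -0.0, 0.2]
opening: 0.196
```

View pics/w4.png

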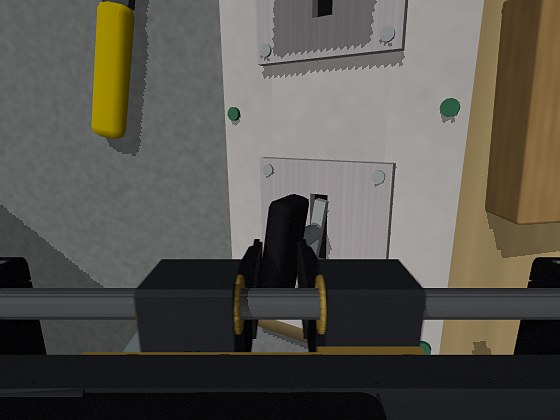

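View pics/w4a.png

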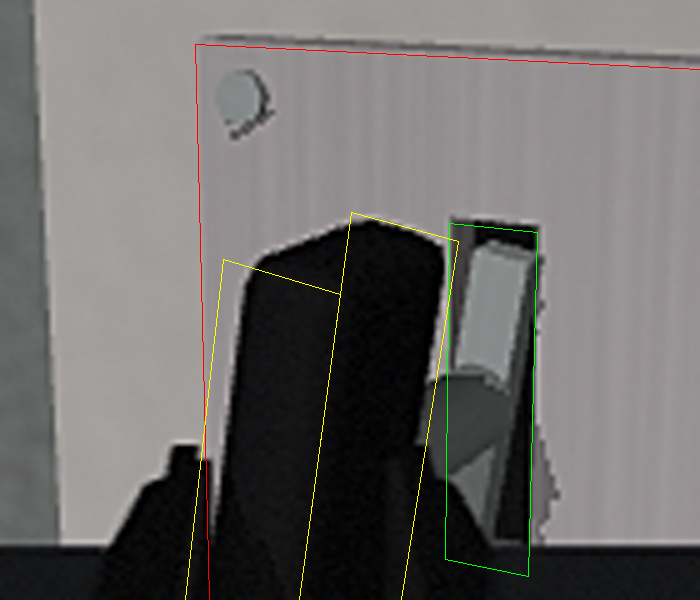

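```bash
python3 -m handwheel '[{"travel":[0,0,0],"roll":5},{"travel":[0,0,0],"roll":9},{"travel":[0,0,0],"roll":9}]' 0.6
python3 - <<'E'
from h import *
np.save("P5.npy",PM("wrist"));s=env.state();print(s['moment'],s['ft_force'])
a=optics.read_camera("wrist")[:,:,::-1].copy();cv2.imwrite("pics/w5.png",a)
overlay(np.load("P5.npy"),a,5,(220,150,360,270),8,(0.0,),h=53,out="pics/w5a.png")
E
```

```text
t: 4.7
eef_pos: [623.2, -180.4, 128.2]
tcp_rot: [-1.974, 1.57, 2.759]
ft_force: [0.0, 0.1, -0.5]
opening: 0.206
[-0.01808997 -0.06209636  0.00738412] [ 0.02780516  0.07296394 -0.49496951]
```

View pics/w5a.png

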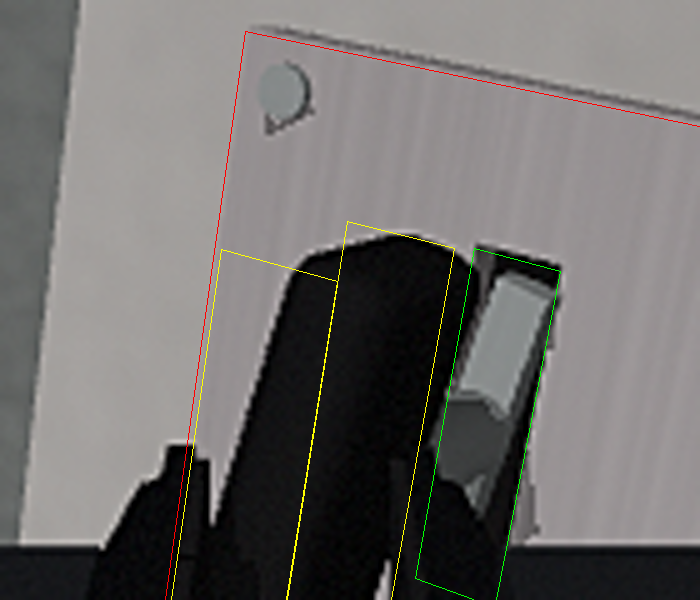

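```bash
python3 -m handwheel '[{"travel":[0,0,0],"roll":5},{"travel":[0,0,0],"roll":9},{"travel":[0,0,0],"roll":9}]' 0.6
python3 - <<'E'
from h import *
np.save("P5.npy",PM("wrist"));s=env.state();print(s['moment'],s['ft_force'])
a=optics.read_camera("wrist")[:,:,::-1].copy();cv2.imwrite("pics/w6.png",a)
overlay(np.load("P5.npy"),a,5,(220,150,360,270),8,(0.0,),h=53,out="pics/w6a.png")
E
```

```text
t: 5.05
eef_pos: [623.3, -180.5, 128.3]
tcp_rot: [-2.363, 1.571, 2.525]
ft_force: [-0.6, -0.9, -0.5]
opening: 0.2
[ 0.01045994 -0.15591092  0.03869203] [-0.58936203 -0.86025126 -0.45049869]
```

View pics/w6a.png

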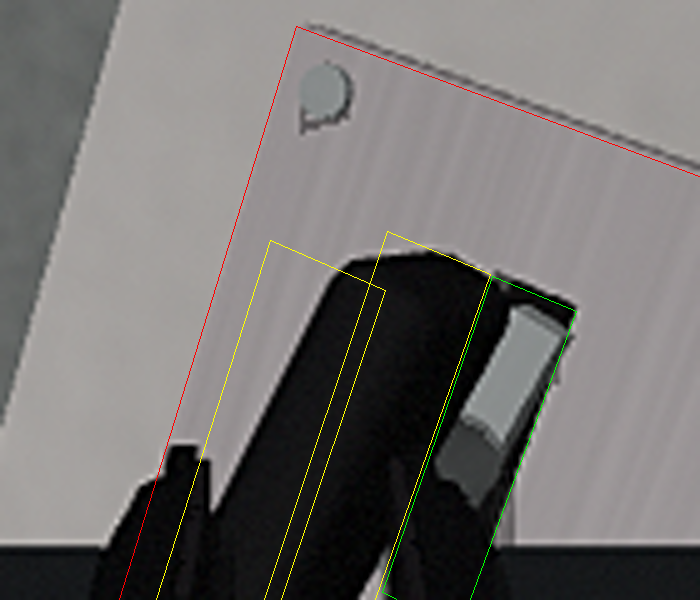

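```bash
python3 -m handwheel '[{"travel":[0,0,0],"roll":5},{"travel":[0,0,0],"roll":10},{"travel":[0,0,0],"roll":10}]' 0.6
python3 - <<'E'
from h import *
np.save("P5.npy",PM("wrist"));s=env.state();print(s['moment'],s['ft_force'])
a=optics.read_camera("wrist")[:,:,::-1].copy();cv2.imwrite("pics/w7.png",a)
overlay(np.load("P5.npy"),a,5,(220,150,360,270),8,(0.0,),h=53,out="pics/w7a.png")
E
```

```text
t: 5.4
eef_pos: [623.5, -180.6, 128.5]
tcp_rot: [0.933, 1.57, -0.289]
ft_force: [1.7, -0.1, -0.2]
opening: 0.197
[-0.08558223 -0.26590645 -0.02683026] [ 1.72616022 -0.06075377 -0.20001247]
```

View pics/w7a.png

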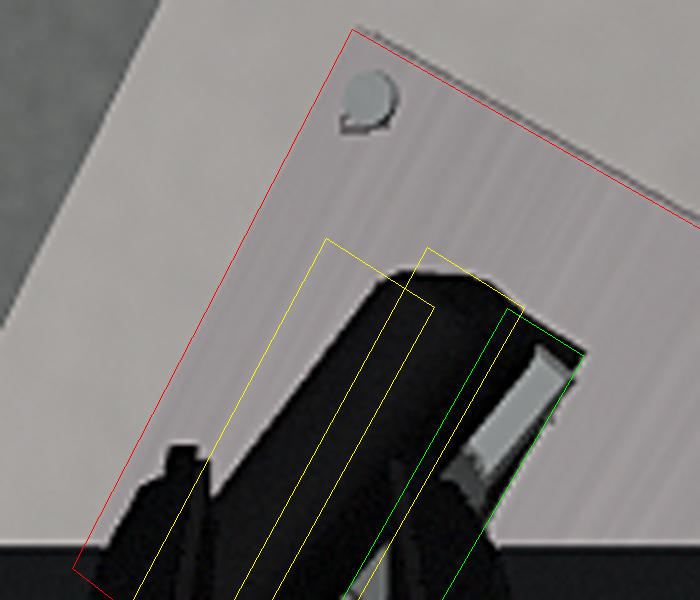

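```bash
python3 -m handwheel '[{"travel":[0,0,0],"roll":4},{"travel":[0,0,0],"roll":8},{"travel":[0,0,0],"roll":8}]' 0.6
python3 - <<'E'
from h import *
np.save("P5.npy",PM("wrist"));s=env.state();print(s['moment'],s['ft_force'])
a=optics.read_camera("wrist")[:,:,::-1].copy();cv2.imwrite("pics/w8.png",a)
overlay(np.load("P5.npy"),a,5,(220,150,360,270),8,(0.0,),h=53,out="pics/w8a.png")
E
```

```text
t: 5.75
eef_pos: [623.8, -180.6, 128.8]
tcp_rot: [0.86, 1.57, -0.223]
ft_force: [2.4, -1.1, 1.6]
opening: 0.198
[-0.01797936 -0.56736562 -0.08378039] [ 2.42291524 -1.12680156  1.63551872]
```

View pics/w8a.png

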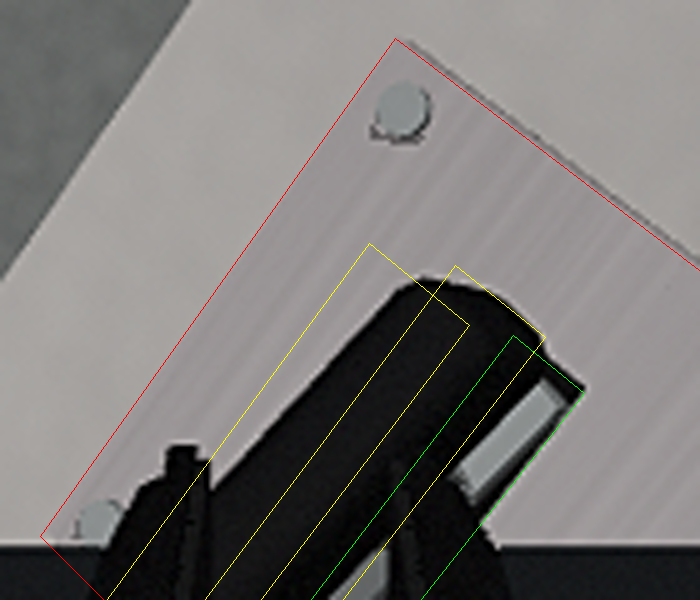

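```bash
python3 - <<'E'
from h import *
a=cv2.imread("pics/w8.png");P=np.load("P5.npy")
overlay(P,a,5,(220,150,360,270),8,(0.05,),h=45,out="pics/w8b.png")
overlay(P,a,5,(220,150,360,270),8,(0.05,),h=38,out="pics/w8c.png")
b=np.hstack([cv2.imread("pics/w8b.png"),cv2.imread("pics/w8c.png")]);cv2.imwrite("pics/w8d.png",cv2.resize(b,(800,343)))
E
```

```text
(no output)
```

View pics/w8d.png

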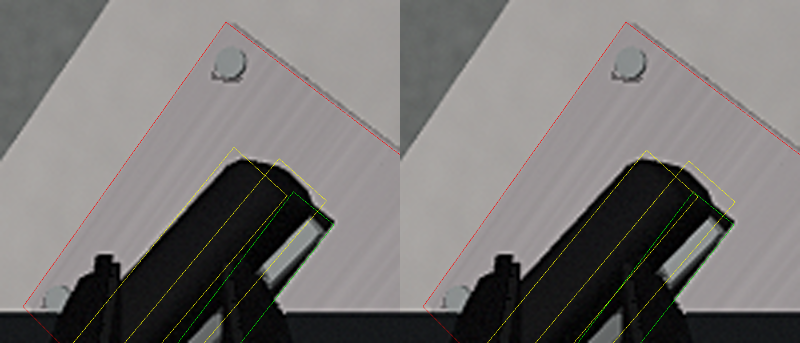

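```bash
python3 -m handwheel '[{"travel":[0,0,30],"roll":0},{"travel":[0,0,60],"roll":0},{"travel":[1,-1,65],"roll":-8},{"travel":[2,-2,65],"roll":-16},{"travel":[3,-3,65],"roll":-24},{"travel":[3,-3,65],"roll":-32},{"travel":[3,-3,65],"roll":-36},{"travel":[3,-3,65],"roll":-36}]' 1
python3 - <<'E'
from h import *
np.save("P9.npy",PM("wrist"))
a=optics.read_camera("wrist")[:,:,::-1].copy();cv2.imwrite("pics/w9.png",a)
overlay(np.load("P9.npy"),a,4,(200,120,380,265),8,(0.05,),h=42,out="pics/w9a.png")
E
```

```text
t: 6.6
eef_pos: [626.0, -183.4, 193.3]
tcp_rot: [-1.792, 1.57, 2.778]
ft_force: [-0.0, -0.6, -0.7]
opening: 0.005
```

View pics/w9a.png

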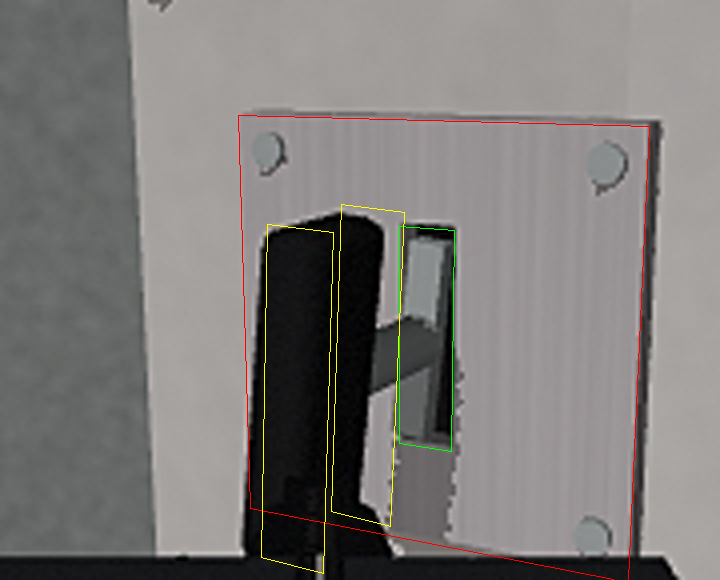

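```bash
python3 -m handwheel '[{"travel":[0,0,-30],"roll":0},{"travel":[0,0,-42],"roll":0},{"travel":[2,0,-46],"roll":0},{"travel":[4,0,-50],"roll":0},{"travel":[6,0,-53],"roll":0},{"travel":[7,-1,-56],"roll":0},{"travel":[7,-1,-57],"roll":0},{"travel":[7,-1,-57],"roll":0}]' 1
python3 - <<'E'
from h import *
np.save("P9.npy",PM("wrist"));s=env.state();print(s['ft_force'],s['eef_pos'])
a=optics.read_camera("wrist")[:,:,::-1].copy()
overlay(np.load("P9.npy"),a,4,(200,120,380,265),8,(0.05,),h=30,out="pics/w10a.png")
E
```

```text
t: 7.45
eef_pos: [633.3, -184.5, 136.5]
tcp_rot: [1.521, 1.571, -0.187]
ft_force: [0.5, -0.3, 0.7]
opening: 0.005
[ 0.48922901 -0.33545098  0.69464865] [ 633.33262936 -184.51333212  136.53514412]
```

View pics/w10a.png

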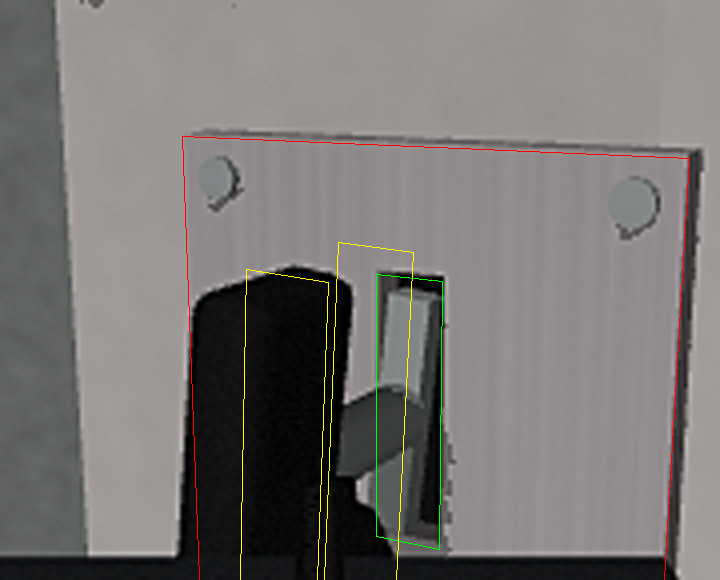

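```bash
python3 - <<'E'
from h import *
e=env.state()['eef_pos'];W=[]
for n,b in(("side",(240,150,330,220)),("scene",(185,155,275,225))):
    a=optics.read_camera(n)[:,:,::-1].copy();cv2.imwrite(f"pics/{n}11.png",a)
    P=PM(n)
    overlay(P,a,8,b,8,(0.05,),h=52,out="pics/t.png");t=cv2.imread("pics/t.png")
    for p in (proj(P,[e,e+[0,0,20]])-[b[0],b[1]]+.5)*8-.5: cv2.circle(t,tuple(np.round(p).astype(int)),3,(255,0,0),-1)
    cv2.imwrite(f"pics/{n}11o.png",t)
    cv2.imwrite(f"pics/{n}11c.png",cv2.resize(a[b[1]:b[3],b[0]:b[2]],None,fx=8,fy=8,interpolation=cv2.INTER_CUBIC))
E
```

```text
(no output)
```

View pics/side11o.png

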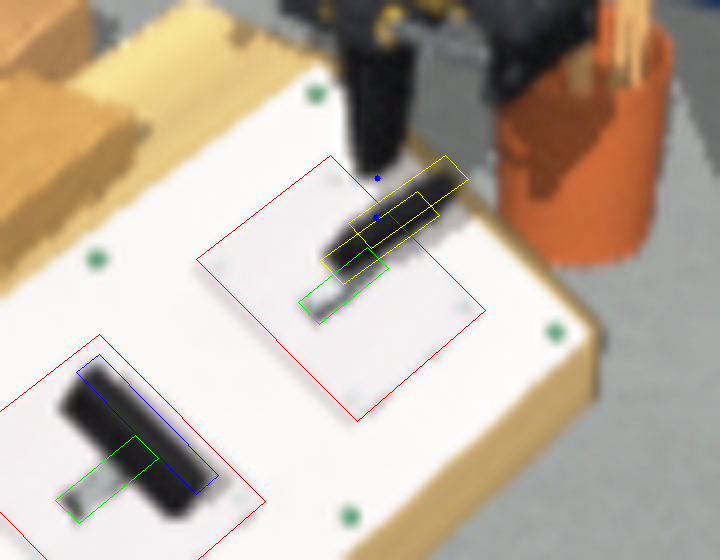

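View pics/scene11o.png

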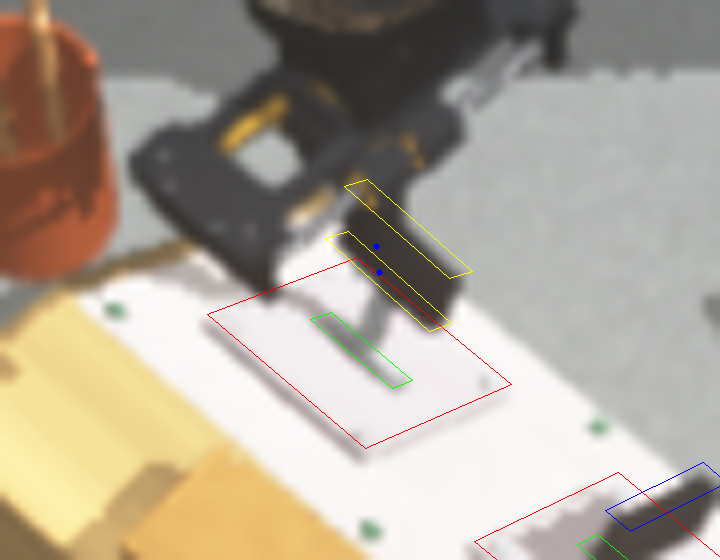

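View pics/scene11c.png

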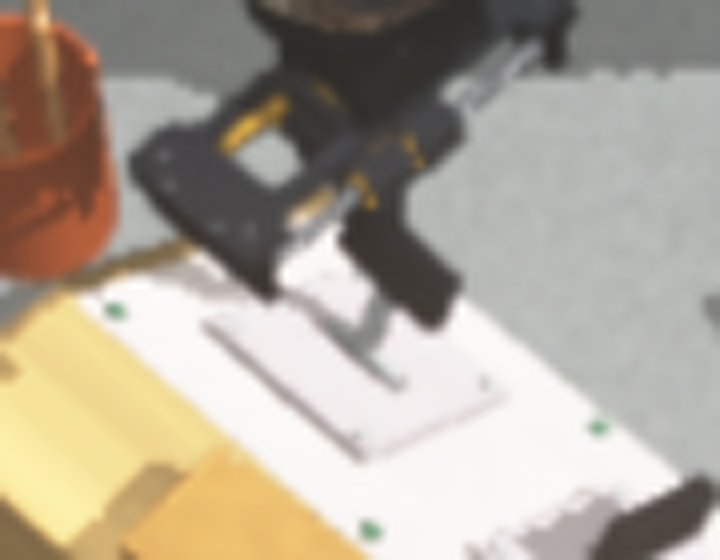

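```bash
python3 - <<'E'
from h import *
np.set_printoptions(precision=1,suppress=True)
from scipy.spatial.transform import Rotation as Q
s=env.state();M=Q.from_euler('xyz',s['tcp_rot']).as_matrix();e=s['eef_pos'];P=PM("wrist")
y=M[:,1]
for o in(0,10,20,30):print(o,proj(P,[e+[0,0,o]+22*y,e+[0,0,o]-22*y,e+[0,0,o]]).ravel())
a=optics.read_camera("wrist")[:,:,::-1].copy();cv2.imwrite("pics/w12.png",cv2.convertScaleAbs(cv2.resize(a[180:300,200:360],None,fx=5,fy=5),alpha=2.5,beta=40))
E
```

```text
0 [315.6 244.5 243.1 244.5 279.4 244.5]
10 [317.4 250.5 241.3 250.5 279.4 250.5]
20 [319.4 257.2 239.4 257.2 279.4 257.2]
30 [321.6 264.7 237.2 264.6 279.4 264.6]
```

View pics/w12.png

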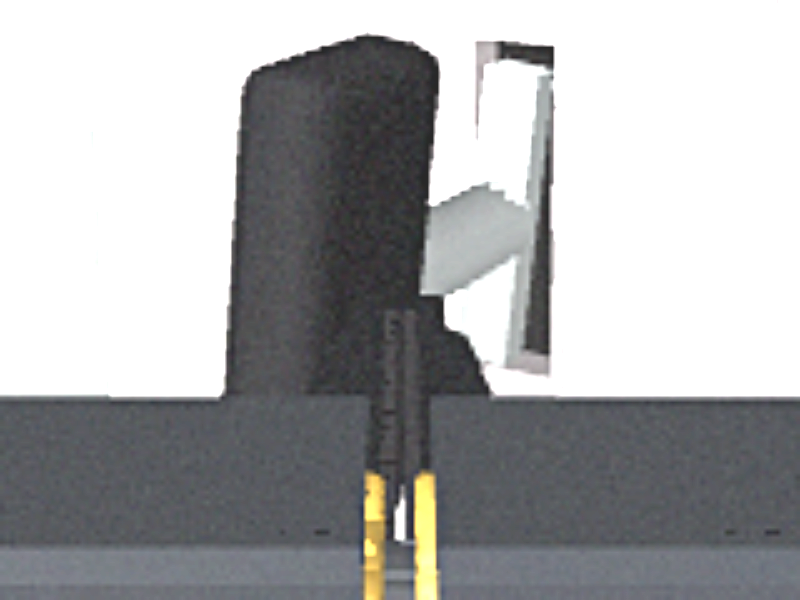

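```bash
python3 - <<'E'
from h import *
np.set_printoptions(precision=1,suppress=True)
def back(P,uv,n):
    # point on plane normal coord n (above panel)
    H=P@np.r_[np.c_[X_,Y,C+n*Z],[[0,0,1]]]
    q=np.linalg.solve(H,np.array([*uv,1.]));return q[:2]/q[2]
P9=None
P=np.load("P9.npy") # w10 pose
f=lambda a:(np.array(a)+.5)/4-.5+[200,120]
for nm,p in(("bladeL",(390,290)),("bladeR",(432,293)),("slotTL",(380,275)),("slotTR",(444,277)),("barTopLeft edge near end",(195,305)),("bar right edge corner",(350,285)),("bar ridge corner?",(300,268))):
    print(nm,[(n,back(P,f(p),n).round(1).tolist()) for n in(0,5,11,17,30,40,50,60,70)])
E
```

```text
bladeL [(0, [-7.8, -59.4]), (5, [-5.3, -58.3]), (11, [-2.2, -56.9]), (17, [0.9, -55.5]), (30, [7.5, -52.6]), (40, [12.6, -50.3]), (50, [17.7, -48.1]), (60, [22.8, -45.8]), (70, [28.0, -43.5])]
bladeR [(0, [0.7, -59.2]), (5, [3.1, -58.0]), (11, [5.9, -56.7]), (17, [8.8, -55.3]), (30, [14.9, -52.4]), (40, [19.6, -50.1]), (50, [24.3, -47.9]), (60, [29.1, -45.6]), (70, [33.8, -43.4])]
slotTL [(0, [-9.9, -56.8]), (5, [-7.3, -55.7]), (11, [-4.2, -54.4]), (17, [-1.1, -53.1]), (30, [5.7, -50.3]), (40, [10.9, -48.2]), (50, [16.1, -46.0]), (60, [21.3, -43.9]), (70, [26.5, -41.7])]
slotTR [(0, [3.1, -56.0]), (5, [5.4, -55.0]), (11, [8.2, -53.7]), (17, [10.9, -52.4]), (30, [16.9, -49.7]), (40, [21.5, -47.6]), (50, [26.1, -45.5]), (60, [30.8, -43.3]), (70, [35.4, -41.2])]
barTopLeft edge near end [(0, [-52.0, -66.5]), (5, [-48.5, -65.2]), (11, [-44.2, -63.7]), (17, [-39.9, -62.1]), (30, [-30.6, -58.8]), (40, [-23.5, -56.2]), (50, [-16.3, -53.6]), (60, [-9.2, -51.0]), (70, [-2.1, -48.4])]
bar right edge corner [(0, [-16.2, -59.2]), (5, [-13.5, -58.1]), (11, [-10.2, -56.7]), (17, [-6.9, -55.4]), (30, [0.2, -52.4]), (40, [5.7, -50.2]), (50, [11.2, -47.9]), (60, [16.7, -45.7]), (70, [22.2, -43.4])]
bar ridge corner? [(0, [-27.1, -56.9]), (5, [-24.2, -55.8]), (11, [-20.6, -54.5]), (17, [-17.0, -53.2]), (30, [-9.2, -50.4]), (40, [-3.2, -48.3]), (50, [2.8, -46.1]), (60, [8.8, -44.0]), (70, [14.8, -41.8])]
```

```bash
python3 - <<'E'
from h import *
np.set_printoptions(precision=1,suppress=True)
for e in([633.3,-184.5,136.5],[633.3,-184.5,156.5],[624.1,-180.6,130],[623,-180.8,128.5]):print((np.array(e)-C)@R)
E
```

```text
[  6.4 -81.2  51.5]
[ 16.5 -81.2  68.8]
[ -5.1 -78.5  50.7]
[ -6.8 -78.8  49.9]
```

```bash
python3 -m handwheel '[{"travel":[-11,2,6],"roll":0},{"travel":[-11,2,0],"roll":0},{"travel":[-10,2,-5],"roll":0},{"travel":[-8,2,-9],"roll":0},{"travel":[-6,1,-13],"roll":0},{"travel":[-4,1,-17],"roll":0},{"travel":[-3,1,-20],"roll":0},{"travel":[-3,1,-20],"roll":0}]' 1
python3 - <<'E'
from h import *
np.save("P9.npy",PM("wrist"));s=env.state();print(s['ft_force'],s['eef_pos'])
a=optics.read_camera("wrist")[:,:,::-1].copy()
overlay(np.load("P9.npy"),a,4,(200,120,380,265),8,(0.05,),h=30,out="pics/w13a.png")
E
```

```text
t: 8.45
eef_pos: [630.9, -183.6, 116.1]
tcp_rot: [1.395, 1.57, -0.313]
ft_force: [0.7, -0.1, 2.3]
opening: 0.005
[ 0.70843549 -0.09939224  2.33379107] [ 630.9435505  -183.59837442  116.07068454]
```

View pics/w13a.png

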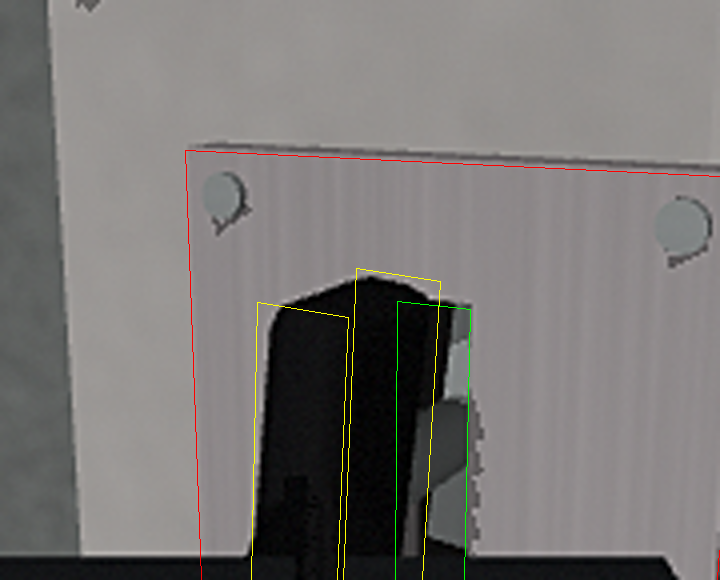

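The blade is going through; the bar now matches the overlay close to fully in. I'll press on to the stop.

```bash
python3 -m handwheel '[{"travel":[1,0,-2],"roll":0},{"travel":[2,0,-4],"roll":0},{"travel":[2,0,-6],"roll":0},{"travel":[2,0,-7],"roll":0},{"travel":[2,0,-7],"roll":0}]' 1
python3 - <<'E'
from h import *
np.save("P9.npy",PM("wrist"));s=env.state();print(s['ft_force'],s['eef_pos'])
a=optics.read_camera("wrist")[:,:,::-1].copy()
overlay(np.load("P9.npy"),a,4,(200,120,380,265),8,(0.03,),h=30,out="pics/w14a.png")
E
```

```text
t: 9.0
eef_pos: [632.8, -183.8, 111.9]
tcp_rot: [1.243, 1.568, -0.465]
ft_force: [-6.2, 2.4, 22.8]
opening: 0.005
[-6.23493273  2.41799009 22.78593178] [ 632.78837823 -183.82567634  111.93078335]
```

View pics/w14a.png

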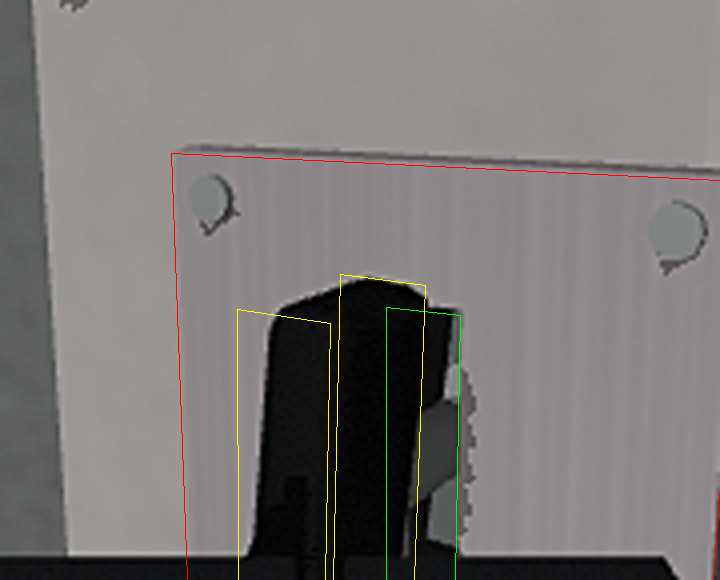

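```bash
python3 -m handwheel '[{"travel":[0,0,30],"roll":0},{"travel":[1,0,45],"roll":0},{"travel":[1,0,45],"roll":0},{"travel":[1,0,45],"roll":0},{"travel":[1,0,45],"roll":0},{"travel":[1,0,45],"roll":0}]' 0.16
python3 - <<'E'
from h import *
np.save("P9.npy",PM("wrist"));s=env.state();print(s['ft_force'],s['joints'])
a=optics.read_camera("wrist")[:,:,::-1].copy()
overlay(np.load("P9.npy"),a,4,(190,120,370,265),8,(0.03,),h=30,out="pics/w15a.png")
E
```

```text
t: 9.65
eef_pos: [632.9, -183.3, 153.2]
tcp_rot: [-1.804, 1.569, 2.771]
ft_force: [0.1, -0.9, -1.1]
opening: 0.409
[ 0.10259046 -0.87573703 -1.06743604] [-3.82136433e-01  5.76684037e-01  1.51021872e+00 -2.36559924e-05
  1.05652356e+00 -2.44435311e-01]
```

View pics/w15a.png

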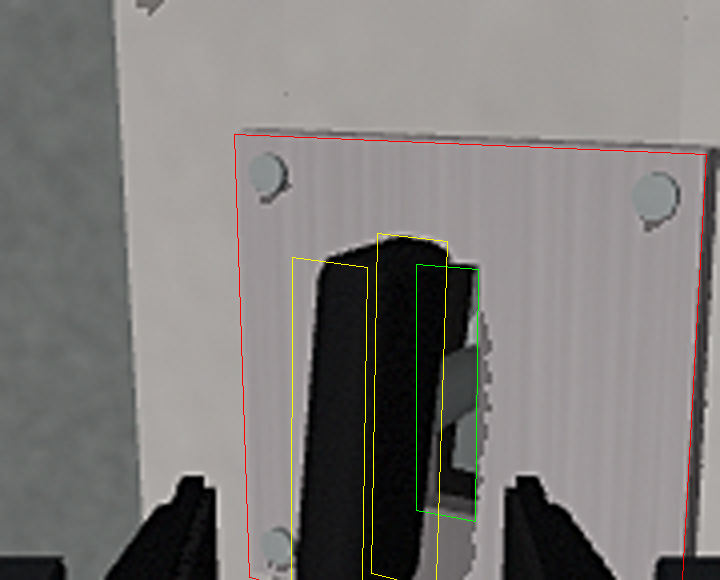

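```bash
python3 -m handwheel '[{"travel":[1,0,-30],"roll":-2},{"travel":[2,0,-50],"roll":-2},{"travel":[2,0,-60],"roll":-2},{"travel":[2,0,-62],"roll":-2},{"travel":[2,0,-62],"roll":-2}]' 0.16
python3 - <<'E'
from h import *
s=env.state();print(s['ft_force'])
b=(240,130,330,200);a=optics.read_camera("side")[:,:,::-1][b[1]:b[3],b[0]:b[2]]
cv2.imwrite("pics/d16.png",cv2.resize(a,None,fx=8,fy=8,interpolation=cv2.INTER_CUBIC))
cv2.imwrite("pics/w16.png",optics.read_camera("wrist")[:,:,::-1])
E
```

```text
t: 10.2
eef_pos: [635.5, -183.6, 92.7]
tcp_rot: [1.571, 1.571, -0.172]
ft_force: [0.5, -0.0, -0.2]
opening: 0.417
[ 0.46297305 -0.02301822 -0.24197086]
```

View pics/d16.png

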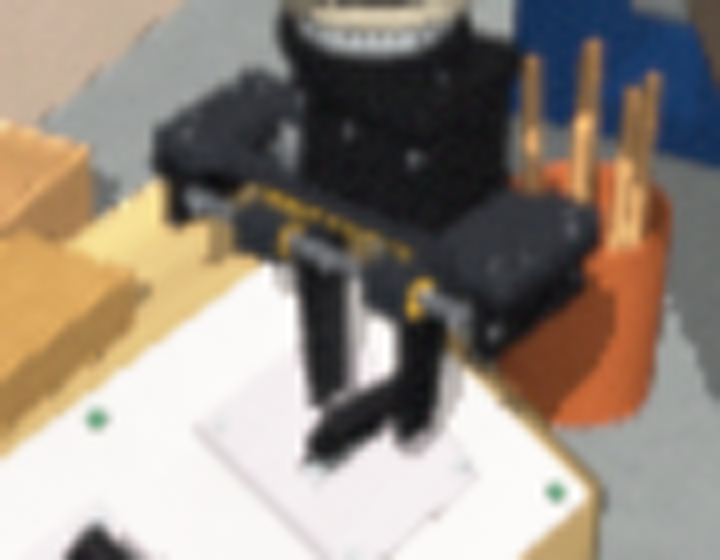

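View pics/w16.png

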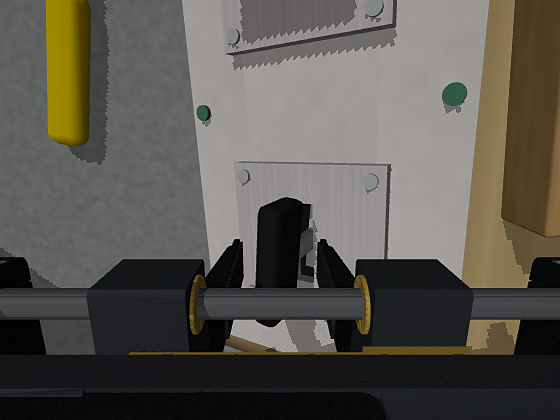

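```bash
python3 - <<'E'
from h import *
print(tri(PM("scene"),[(186.6,172)],PM("side"),[(313,155)]).round())
a=cv2.imread("pics/side0.png")[120:220,290:350];b=cv2.imread("pics/scene0.png")[135:195,160:220]
cv2.imwrite("pics/cup.png",np.hstack([cv2.resize(a,(360,600)),cv2.resize(b,(440,600))]))
E
```

```text
[[ 644. -391.   94.]]
```

View pics/cup.png

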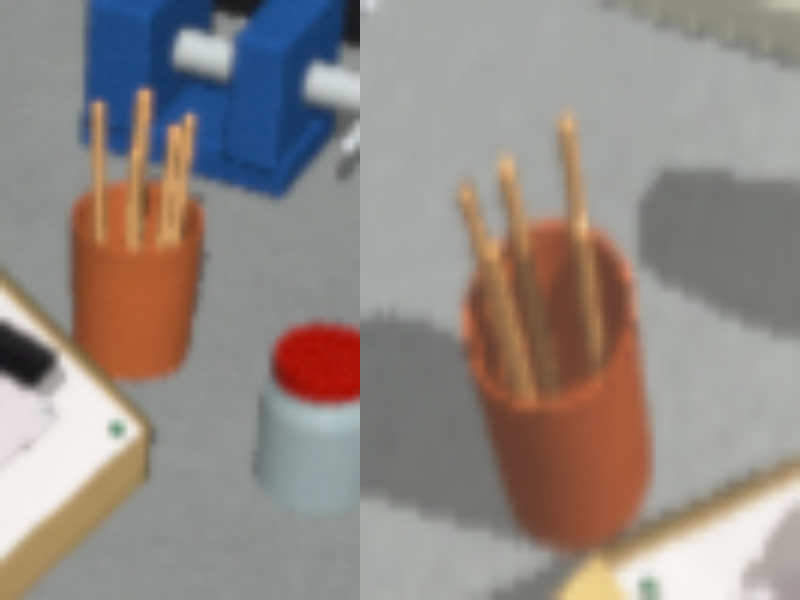

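The cup (y ≈ −391) is well clear of the gripper's swing. Clamp now.

```bash
python3 -m handwheel '[{"travel":[0,0,0],"roll":0},{"travel":[0,0,0],"roll":0},{"travel":[0,0,0],"roll":0},{"travel":[0,0,0],"roll":0},{"travel":[0,0,0],"roll":0}]' 1
python3 -m handwheel '[{"travel":[0,0,0],"roll":-8},{"travel":[0,0,0],"roll":-16},{"travel":[0,0,0],"roll":-24},{"travel":[0,0,0],"roll":-24}]'
python3 - <<'E'
from h import *
np.save("P9.npy",PM("wrist"));s=env.state();print(s['ft_force'],s['moment'])
a=optics.read_camera("wrist")[:,:,::-1].copy();cv2.imwrite("pics/w17.png",a)
E
```

```text
t: 10.8
eef_pos: [634.2, -183.5, 93.2]
tcp_rot: [-1.421, 1.569, 3.118]
ft_force: [-7.7, -0.3, 8.5]
opening: 0.227
t: 11.2
eef_pos: [633.8, -183.8, 93.8]
tcp_rot: [-0.814, 1.568, -2.981]
ft_force: [-14.2, -1.3, 13.8]
opening: 0.215
[-14.23241668  -1.3329227   13.78989091] [-0.39043581  1.99280782 -0.07939877]
```

View pics/w17.png

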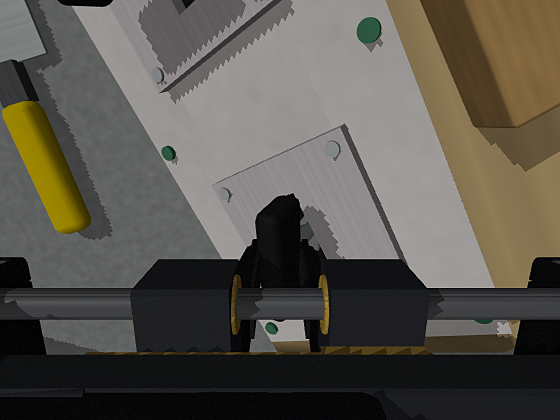

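```bash
python3 -m handwheel '[{"travel":[-1,0,0],"roll":-8},{"travel":[-2,0,1],"roll":-16},{"travel":[-2,0,1],"roll":-24},{"travel":[-2,0,1],"roll":-32},{"travel":[-2,0,1],"roll":-40},{"travel":[-2,0,1],"roll":-48},{"travel":[-2,0,1],"roll":-56},{"travel":[-2,0,1],"roll":-62}]'
python3 -m handwheel '[{"travel":[0,0,0],"roll":-4},{"travel":[0,0,0],"roll":-8},{"travel":[0,0,0],"roll":-8}]'
python3 - <<'E'
from h import *
np.save("P9.npy",PM("wrist"));s=env.state();print(s['ft_force'],s['moment'])
from scipy.spatial.transform import Rotation as Q
M=Q.from_euler('xyz',s['tcp_rot']).as_matrix();print(np.degrees(np.arctan2(M[1,1],M[0,1])))
a=optics.read_camera("wrist")[:,:,::-1].copy();cv2.imwrite("pics/w18.png",a)
overlay(np.load("P9.npy"),a,1.4,(0,0,560,420),8,(1.57,),h=30,out="pics/w18a.png")
E
```

```text
t: 12.05
eef_pos: [632.6, -183.1, 94.3]
tcp_rot: [-0.288, 1.57, 2.746]
ft_force: [-5.7, 4.9, 7.2]
opening: 0.143
t: 12.35
eef_pos: [633.1, -182.7, 94.2]
tcp_rot: [-0.661, 1.57, 2.237]
ft_force: [-3.1, 4.9, 4.6]
opening: 0.161
[-3.10286079  4.8762417   4.55752647] [0.80499058 0.37409477 0.70664585]
-103.93874082624258
```

View pics/w18a.png

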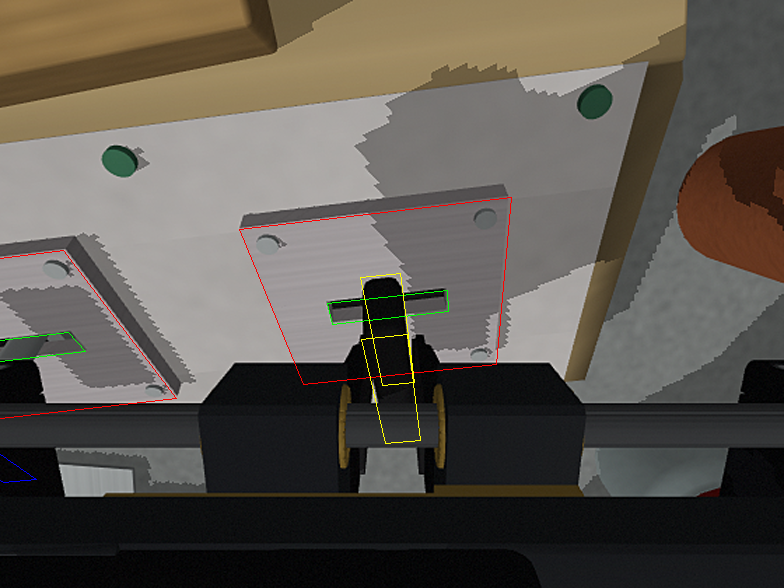

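The overlay at 1.57 rad matches and the turning moment has risen, so it is at its stop. Now relieve the twist, open and lift.

```bash
python3 -m handwheel '[{"travel":[0,0,0],"roll":2},{"travel":[0,0,0],"roll":5},{"travel":[0,0,0],"roll":5},{"travel":[0,0,0],"roll":5},{"travel":[0,0,0],"roll":5}]' 0.2
python3 -m handwheel '[{"travel":[0,0,20],"roll":0},{"travel":[0,0,50],"roll":0},{"travel":[0,0,90],"roll":0},{"travel":[0,0,130],"roll":0},{"travel":[0,0,150],"roll":0},{"travel":[0,0,150],"roll":0}]'
python3 - <<'E'
from h import *
np.save("P9.npy",PM("wrist"));s=env.state();print(s['ft_force'],s['moment'])
a=optics.read_camera("wrist")[:,:,::-1].copy();cv2.imwrite("pics/w19.png",a)
overlay(np.load("P9.npy"),a,1.4,(0,0,560,420),8,(1.57,),h=30,out="pics/w19a.png")
b=(200,140,320,240);a=optics.read_camera("side")[:,:,::-1]
overlay("side",a,6,b,8,(1.57,),h=30,out="pics/d19.png")
E
```

```text
t: 12.9
eef_pos: [633.4, -183.5, 93.5]
tcp_rot: [2.322, 1.571, -0.976]
ft_force: [-0.1, 0.0, 0.2]
opening: 0.397
t: 13.5
eef_pos: [634.3, -183.9, 246.9]
tcp_rot: [2.899, 1.565, -0.399]
ft_force: [0.5, 0.3, -0.3]
opening: 0.4
[ 0.46985754  0.27778698 -0.29264008] [ 0.06374017  0.03266896 -0.0208817 ]
```

View pics/w19a.png

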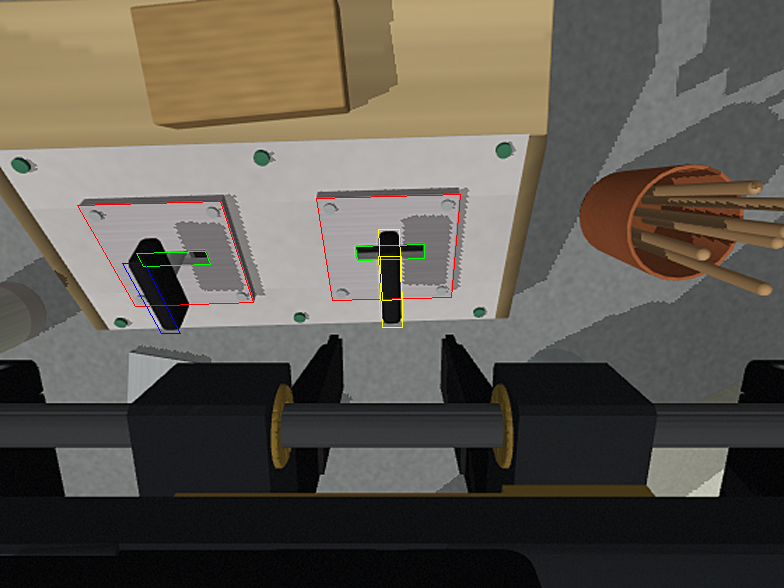

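View pics/d19.png

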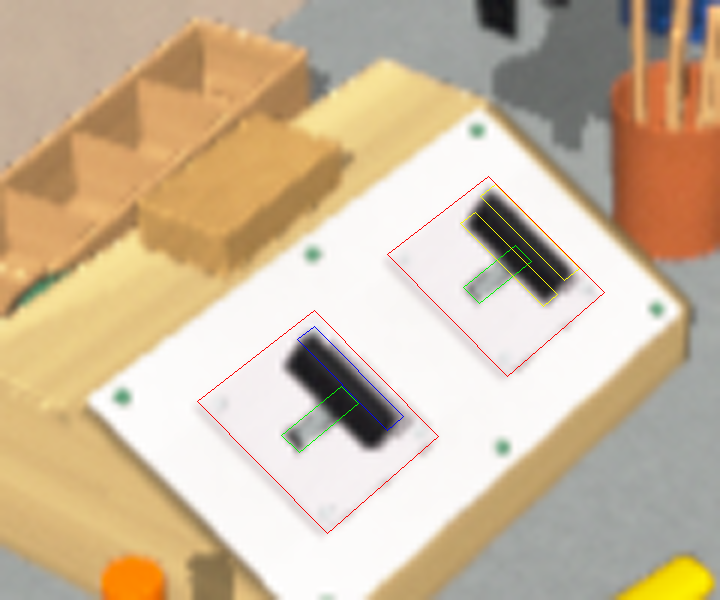

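The right-hand bar now matches the h = 30 mm, 1.57 rad model in both views, parallel to its neighbour. The robot is clear and reads no force, so I'm handing in.

```bash
python3 -m handwheel '[{"travel":[0,0,0],"roll":0},{"travel":[0,0,0],"roll":0}]'; python3 -c "
from cell import job;print(job.job_done())"
```

```text
t: 13.8
eef_pos: [633.0, -183.4, 242.0]
tcp_rot: [-0.195, 1.569, 2.792]
ft_force: [0.2, -1.1, -1.1]
opening: 0.397
the job is handed in; nothing more can be done
None
```

The right-hand fastener is now pushed in fully, turned to its clockwise stop and released. I handed the job in at about 13.8 s of the 38 s allowed; the hand-in gave no verdict.

**Last checks:** After letting go, I laid a model of the bar at fully in (30 mm) and a quarter turn (1.57 rad) over the wrist and side pictures. It matched the bar in both, and the bar lay parallel to its locked neighbour. While pushing, the tool met a firm stop at about 23 N. While turning, the moment rose to about 0.7 N m at the stop. The gripper ended about 120 mm above the handle, with forces of about 1 N. The carton and the cup looked undisturbed in the last pictures. I did not measure any of the bystanders again.

**What disagreed:**
- **Fingertips:** They appeared to end about 19 mm short of the stated TCP. My first grip was therefore too shallow and slipped off during the first turn, which pushed the blade partly into the slot.
- **First push:** It missed the bar for the same reason. I corrected for the offset and the second push worked.
- **Plate height:** My first reading put the plate face 2–4 mm above the panel. The wrist view showed it was 8 mm, and I used that.

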